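Fetch the garlic from the back of the caddy

TASK

I need the garlic bulb from the niche at the closed end of the wooden caddy. First clear all three things that stand in front of it onto the rectangular white chopping board, then set the garlic down in the middle of the white plate, and only then put the three things back upright in the caddy, each exactly where it stood at the start. Keep the three things upright all along.

Things in the scene. Friction and masses are not known exactly. Their poses are not given: they have to be found in the camera images.
- garlic_mid (a point): Garlic bulb, pinkish white, about 48 x 50 mm and 51 mm high, 24 g, widest about half-way up; loose. The point is its centre, half-way up (25 mm over its underside). It stands in the caddy's niche; it can be gripped there only along the caddy's x axis (walls stand close on its two sides), once the thing before it is gone.
- small_glass_mid (a point): Small empty clear drinking glass, 62 mm high, 49 mm across the rim and 38 mm at the foot, 70 g; loose, in the caddy. The point is its centre, half-way up; z is its upright axis.
- kitchen_timer_mid (a point): Round kitchen timer, white below with a red domed top, 61 mm across, 46 mm high; loose, in the caddy. The point is its centre, half-way up; z is its upright axis.
- paste_tin_mid (a point): Closed round tin, 57 mm across, 72 mm high, about 0.2 kg; loose, in the caddy. The point is its centre, half-way up; z is its upright axis.
- caddy: Wooden caddy, fixed: base 315 x 92 mm, 8 mm thick, rimless; things stand on it. Origin at worktop height under the middle of the row; x along the row towards the niche (away from the robot), z up. Places on y = 0: x = -99, -29, 41 mm hold glass, timer and tin, in any order; x = 99 mm (niche) the garlic. The gaps between them are too narrow for a finger: grip those three along the caddy's y axis.
- niche (a point): Point on the caddy's base where the garlic stands, 8 mm over the worktop; axes as the caddy's. Side walls 8 mm thick: inner faces at y = +-38 mm, from x = -25 mm to the back; back wall's inner face at x = +69 mm; wall tops 46 mm over this point. Open at the front (-x) and above.
- board: Plain rectangular white plastic chopping board, fixed, the clearing place: 310 mm along its x, 150 mm along its y, 12 mm thick. The origin lies under its centre at worktop height; z up.
- plate: Round white plate, fixed, 150 mm across with a low rim 14 mm high; its flat inner floor is about 5 mm over the worktop. The origin lies under its centre at worktop height.

How it is judged:
By the outcome, as a careful person would: the job done as asked, in the order asked, and still so for the second after the job is handed in, with the robot touching nothing.
It also fails if it takes over 141 s, if anything falls off the work surface, if the arm or the gripper's body presses on something with over 40 N, if the wrist force passes 120 N, or if a joint passes its speed limit or range.

ROBOT

A 7-joint arm with a two-finger parallel gripper is mounted at the origin on a cart in front of the work surface, level with it; the furniture and walls round the work are solid. World frame = base frame: x ahead of the robot, y to its left, z up, the work surface at z = 0. Lengths are in m, angles in rad, forces in N, time in s.
With the tool pointing down it reaches from about 0.425 to 0.925 m from the base axis. Payload 6.8 kg.
Tool frame: the origin (TCP) lies between the finger pads; the fingertips stand 11 mm ahead of it and the grasp point (between the pads) lies 8 mm behind it; z points along the fingers, y is the line along which they close (so a half turn about z gives the same grasp; the last joint's range is limited). The gripper opens to 85 mm and grips with 20 to 120 N. Pads are 22 mm wide; open, the fingers measure 114 mm over their backs; the gripper's body (76 mm by 85 mm) begins 54 mm behind the grasp point. The pads swing forward as they close: fully open they stand 13 mm farther back than shut.
Start: joints at [1.051, 0.477, 0.022, 1.555, -0.011, 1.109, -0.083], TCP at [0.27, -0.619, 0.242] pointing down, gripper open.
Joint ranges: [-2.96, 2.96], [-0.34, 2.1], [-1.41, 1.46], [0.24, 2.44], [-1.37, 4.51], [0.17, 1.92], [-2.96, 2.96]. Speed limits (rad/s): [2.39, 2.39, 3.14, 3.14, 3.14, 3.14, 3.14].

INTERFACE

Orientations are given as a rotation vector (axis times angle).
In Python, from bench import r gives the robot as it stands.
- The arm moves only by the tool send_rows, never from a script. Its argument "deltas" is a list of rows, each an object of numbers: "dx", "dy", "dz": the shift along the world's x, y, z in mm; "rx", "ry", "rz": the turn, a rotation vector about the world's x, y, z in degrees. A call has 1 to 5 rows; each row is the pose to reach, as a shift and turn from the pose commanded when the call began; what a row does not reach only later rows make up. A row lasts 1/12 s, in which the tool goes at most 41.7 mm and 7.16 degrees, less where a joint would pass 70% of its speed; a pose out of reach is approached as far as the arm can. A call with a gripper value outside its range is refused whole. "jaw" is the finger opening in mm, from 0 to 85.4, set as the call begins (left out, the last holds). The fingers move at their own pace and stop on an object; "newtons" is the grip in N (left out, the last holds). Time passes only in rows, so rows that repeat a pose let the fingers close. It gives the time, the measured TCP pose, the force, the opening and the grip force at its end, in the units of the state.
- r.get_obs(): the state, without advancing time (a new reading comes with each control period).
- r.grab_frame(name): name is "side" or "top"; returns a dict with "frame" (400x640x3 uint8, blue, green, red), "z_map" (400x640 float32, m along the optical axis (not along the pixel's ray), 0 where there is no reading), "vertical_fov" (degrees; the focal length in pixels is half the picture's height over the tangent of half this angle, whatever the lens; pixels are square), "cx", "cy" (the principal point, pixels), "xyz" and "orientation" of the camera in the world. Camera axes: x right, y down, z forward; pixel columns grow to the right and rows downward; lengths in m; the calibration is good to about 2 mm. A picture is of the moment at which its call begins.
- r.hand_in(): hands the job in; it is judged then, once.
The state is a dict: "clock": time; "joints": joint angles; "qvel": joint speeds; "tau": joint torques, N m; "tcp_pos": TCP position; "orientation": TCP orientation; "contact_force": force on the tool from outside, world axes, zero at the start; "moment": the same for the moment, N m; "grip_width": finger opening in m; "gripper_force": force on a finger pad.
Only numpy, scipy, OpenCV 4.12 (cv2) and the standard library are available. Lean on these libraries where they do the work, as an engineer would, in place of code of your own. Each camera call takes 0.05 s, during which the arm holds its last target. There are 200 camera calls.

## Working session

There is one attempt and no reset: what is moved stays moved. The work goes in short steps, Python scripts to look and compute and a tool call to move; the robot and the scene stay as the last step left them, time stands still between calls to the robot, and variables do not carry over. Pictures are saved under pics/ and viewed, at most 14 in all, crops included, and the job is handed in when it is done.

Besides the shell and the picture viewer there is one more tool, called after "Emit:" by a JSON object that holds its "method" and its "body". send_rows: Moves the arm, as the interface text tells. Its arguments: {"type":"object","properties":{"deltas":{"type":"array","items":{"type":"object","properties":{"dx":{"type":"number"},"dy":{"type":"number"},"dz":{"type":"number"},"rx":{"type":"number"},"ry":{"type":"number"},"rz":{"type":"number"}}}},"jaw":{"type":"number"},"newtons":{"type":"number"}},"required":["deltas"]}

```bash
mkdir -p pics
cat > h.py <<'E'
import numpy as np,cv2
from scipy.spatial.transform import Rotation as R
from bench import r
def cloud(n):
    f=r.grab_frame(n);z=f["z_map"];H,W=z.shape
    fl=H/2/np.tan(np.radians(f["vertical_fov"])/2)
    v,u=np.mgrid[:H,:W]
    p=np.stack([(u-f["cx"])/fl*z,(v-f["cy"])/fl*z,z],-1)
    o=np.array(f["orientation"])
    M=R.from_rotvec(o).as_matrix() if o.size==3 else o
    return f,p@M.T+np.array(f["xyz"]),z>0
E
python3 - <<'E'
from h import *
for n in("top","side"):
    f,P,ok=cloud(n);cv2.imwrite(f"pics/{n}0.png",f["frame"]);np.savez(f"{n}0.npz",P=P,ok=ok,im=f["frame"])
    print(n,f["xyz"],f["orientation"],f["vertical_fov"],f["cx"],f["cy"])
print(r.get_obs())
E
```

```text
top [ 0.42507954 -0.00206745  1.05834541] [-2.16640335  2.14037358 -0.10195722] 51.68620779095592 321.1250812059078 195.3537963329289
side [ 0.30993172 -0.50216379  0.9636901 ] [-2.5157354   0.56117474 -0.15214007] 52.95532765904506 321.0441971737676 190.29016812993257
{'clock': 0.1, 'joints': array([ 1.05091643,  0.4777298 ,  0.022338  ,  1.55637422, -0.0114892 ,
        1.10933114, -0.08308171]), 'qvel': array([ 9.30502791e-04, -2.01266907e-03,  2.44688799e-03, -3.11778846e-03,
        1.97574090e-04, -1.71372027e-03,  2.35079439e-05]), 'tau': array([ 5.13273131e-03, -5.97752237e+01,  1.61388081e+00, -2.81953382e+01,
        1.27750420e-02,  5.01023591e-03, -4.52162254e-06]), 'tcp_pos': array([ 0.26993607, -0.61808778,  0.24140543]), 'orientation': array([-3.07361421e+00, -6.41997986e-01,  7.53374196e-04]), 'contact_force': array([ 0.14493624, -0.54120726,  0.06266657]), 'moment': array([ 0.00318125, -0.00620739, -0.00969532]), 'gripper_force': 0.0, 'grip_width': 0.0856742380984508}
```

View pics/top0.png

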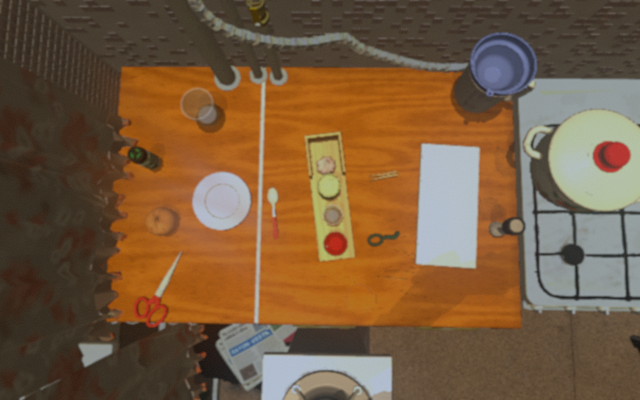

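View pics/side0.png

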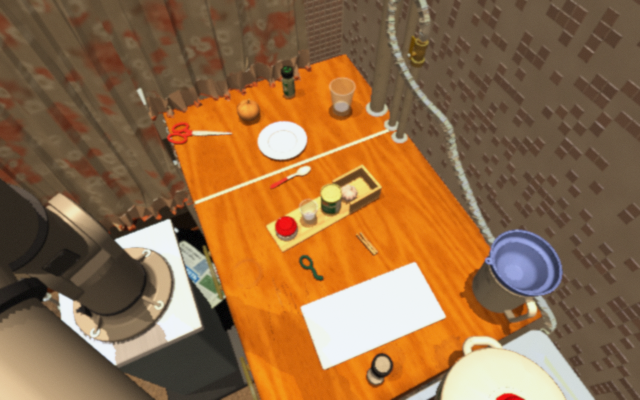

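Top view: the caddy runs from (335,258) to (322,133). Its contents, front to back, are timer (335,243), glass (333,215), tin (329,187) and garlic (326,164). The board is centred near (448,206) and the plate near (222,201). In the side view, a white strip lies between caddy and plate.

Run:
```python
from h import *
from scipy.optimize import least_squares
d=np.load("top0.npz");P,ok,im=d["P"],d["ok"],d["im"].astype(int)
s=np.load("side0.npz");Q,qk,qi=s["P"],s["ok"],s["im"].astype(int)
hs=cv2.cvtColor(d["im"],cv2.COLOR_BGR2HSV)
def box(n,P,m):
    pts=P[m][:,:2].astype(np.float32);(c,sz,a)=cv2.minAreaRect(pts);print(n,np.round(c,4),np.round(sz,4),round(a,2),"z",np.percentile(P[m][:,2],[5,50,95]).round(4),m.sum())
def reg(u0,u1,v0,v1):
    m=np.zeros(ok.shape,bool);m[v0:v1,u0:u1]=1;return m&ok
white=(hs[...,1]<60)&(hs[...,2]>150)
box("board",P,reg(405,495,130,280)&(P[...,2]>.007)&(P[...,2]<.03)&white)
box("plate",P,reg(180,258,160,240)&white&(P[...,2]<.03))
box("caddy",P,reg(295,365,120,270)&(P[...,2]>.005))
box("strip",P,reg(254,268,80,320)&white)
box("table",P,reg(370,410,200,225))
for n,u,v in(("timer",335,243),("glass",333,215),("tin",329,187),("garlic",326,164)):
    m=reg(u-14,u+15,v-14,v+15);print(n,P[v,u].round(4))
    print(np.histogram(P[m][:,2],bins=np.arange(0,.1,.006)))
red=reg(315,355,225,260)&(hs[...,1]>180)&((hs[...,0]<8)|(hs[...,0]>172))&(P[...,2]>.02);box("timer",P,red)
box("tin",P,reg(312,346,170,203)&(P[...,2]>.068))
box("garlic",P,reg(318,336,150,172)&(P[...,2]>.03)&(P[...,2]<.065))
# everything over 20mm elsewhere
m=((P[...,2]>.02)&ok&(P[...,0]>.3)&(P[...,0]<1)&(abs(P[...,1])<.75)).astype(np.uint8)
n,l,st,c=cv2.connectedComponentsWithStats(m)
for i in range(1,n):
    if st[i,4]>15:print(st[i],P[l==i].min(0).round(3),P[l==i].max(0).round(3))
cv2.imwrite("pics/crop.png",np.hstack([cv2.resize(d["im"][120:270,290:370],None,fx=3.5,fy=3.5),cv2.resize(s["im"][150:260,260:390],None,fx=3.5,fy=4.7727)[:525]]))
```

```text
board [ 0.5259 -0.3021] [0.1498 0.309 ] 86.52 z [0.0087 0.0119 0.015 ] 7061
plate [0.5264 0.2588] [0.1908 0.151 ] 77.55 z [0.0025 0.0095 0.015 ] 2657
caddy [ 0.5483 -0.0067] [0.1685 0.3764] 86.9 z [0.0058 0.0108 0.0773] 4455
strip [0.5413 0.1785] [0.0094 0.6178] 89.93 z [-0.0029  0.0002  0.0035] 735
table [ 0.5055 -0.1565] [0.0623 0.1013] 0.63 z [-0.0032 -0.      0.003 ] 994
timer [ 0.4246 -0.0167  0.0518]
(array([ 48, 321,   7,   6,  13,   4,  60, 162, 152,  66,   0,   0,   0,
         0,   0,   0]), array([0.   , 0.006, 0.012, 0.018, 0.024, 0.03 , 0.036, 0.042, 0.048,
       0.054, 0.06 , 0.066, 0.072, 0.078, 0.084, 0.09 , 0.096]))
glass [ 0.4947 -0.0115  0.0181]
(array([ 91, 410,  16,  77,  52,  26,  23,  17,  16,  23,  21,  53,  13,
         0,   0,   0]), array([0.   , 0.006, 0.012, 0.018, 0.024, 0.03 , 0.036, 0.042, 0.048,
       0.054, 0.06 , 0.066, 0.072, 0.078, 0.084, 0.09 , 0.096]))
tin [ 0.5582 -0.0008  0.0738]
(array([ 55, 277,   7,   7,  12,  10,   8,   3,   5,   4,   4,  13, 275,
       159,   0,   0]), array([0.   , 0.006, 0.012, 0.018, 0.024, 0.03 , 0.036, 0.042, 0.04
[... 658 characters left out ...]
9 0.02 ] [0.794 0.359 0.105]
[  523   109   117   190 10884] [ 0.301 -0.75   0.02 ] [ 0.734 -0.452  0.228]
[305 132  41  46 484] [ 0.589 -0.041  0.021] [0.701 0.06  0.059]
[317 156  24  44 751] [ 0.534 -0.028  0.023] [0.643 0.03  0.083]
[323 205  20  20 312] [ 0.47  -0.033  0.02 ] [0.515 0.013 0.075]
[145 207  32  29 690] [0.439 0.383 0.022] [0.509 0.453 0.08 ]
[498 217  28  19 395] [ 0.448 -0.442  0.021] [ 0.489 -0.402  0.125]
[324 232  24  24 461] [ 0.395 -0.047  0.021] [0.452 0.01  0.057]
[577 248   6  10  16] [ 0.398 -0.624  0.02 ] [ 0.42  -0.611  0.023]
[575 265  37  34 202] [ 0.3   -0.688  0.02 ] [ 0.379 -0.6    0.033]
[613 297  10   2  18] [ 0.301 -0.714  0.02 ] [ 0.304 -0.692  0.024]
```

View pics/crop.png

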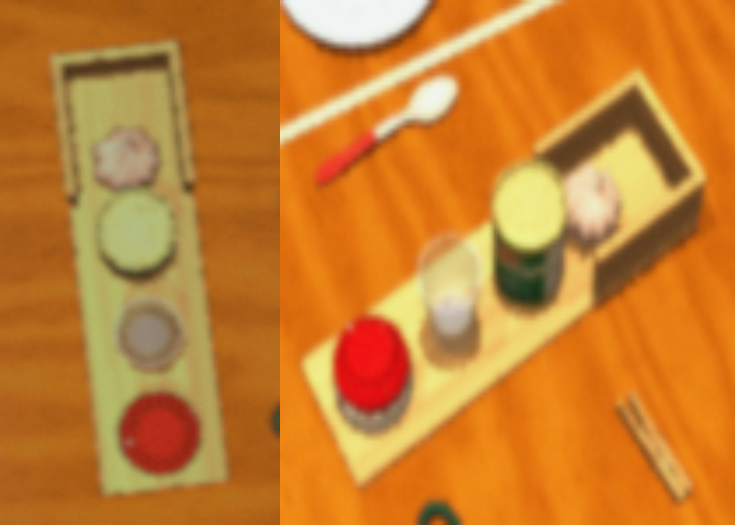

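The crop confirms the order from the front: timer, glass, tin, garlic, all centred on the caddy line. I'll refine the plate centre and caddy axis, then move.

Run:
```python
from h import *
from scipy.optimize import least_squares
d=np.load("top0.npz");P,ok=d["P"],d["ok"]
hs=cv2.cvtColor(d["im"],cv2.COLOR_BGR2HSV)
def big(m,k=3):
    m=cv2.morphologyEx(m.astype(np.uint8),cv2.MORPH_OPEN,np.ones((k,k)));n,l,s,c=cv2.connectedComponentsWithStats(m);return l==1+np.argmax(s[1:,4])
m=np.zeros(ok.shape,bool);m[160:240,180:256]=1
m=big(m&(hs[...,1]<90)&(hs[...,2]>130))
(c,a,t)=cv2.fitEllipse(cv2.findContours(m.astype(np.uint8),0,1)[0][0]);print("px",c,a)
print("plate",cv2.minEnclosingCircle(P[m&ok][:,:2].astype(np.float32)))
k=np.zeros(ok.shape,bool);k[120:270,295:365]=1
k=big(k&(hs[...,0]>14)&(hs[...,0]<40)&ok&(P[...,2]>.003)|(k&(P[...,2]>.02)))&ok&(P[...,2]<.016)
q=P[k][:,:2].astype(np.float32);print("caddybase",cv2.minAreaRect(q))
print("pose of tcp angle ok")
```

```text
px (221.18455505371094, 200.4869384765625) (57.27363967895508, 58.776947021484375)
plate ((0.5311625599861145, 0.2771412134170532), 0.0785631388425827)
caddybase ((0.5369091033935547, -0.003753453493118286), (0.308457612991333, 0.0920678973197937), 7.3099775314331055)
pose of tcp angle ok
```

Emit:
{"method": "send_rows", "body": {"deltas": [{"dz": 35}, {"dz": 60, "dy": 15}, {"dz": 60, "dx": 20, "dy": 50, "rz": -5}, {"dz": 60, "dx": 35, "dy": 85, "rz": -10}, {"dz": 60, "dx": 50, "dy": 120, "rz": -16.4}]}}

```text
$.deltas[0]: bad value
```

Emit:
{"method": "send_rows", "body": {"deltas": [{"dx": 0, "dy": 0, "dz": 35, "rx": 0, "ry": 0, "rz": 0}, {"dx": 5, "dy": 20, "dz": 60, "rx": 0, "ry": 0, "rz": 0}, {"dx": 20, "dy": 55, "dz": 60, "rx": 0, "ry": 0, "rz": -5}, {"dx": 35, "dy": 90, "dz": 60, "rx": 0, "ry": 0, "rz": -10}, {"dx": 50, "dy": 125, "dz": 60, "rx": 0, "ry": 0, "rz": -16.4}]}}

```text
clock: 0.52
tcp_pos: [0.3203, -0.4923, 0.3023]
orientation: [3.136, 0.189, 0.0]
contact_force: [0.6, 0.7, -0.7]
grip_width: 0.0851
gripper_force: 0.0
```

Emit:
{"method": "send_rows", "body": {"deltas": [{"dx": 15, "dy": 35, "dz": 0, "rx": 0, "ry": 0, "rz": 0}, {"dx": 35, "dy": 70, "dz": 0, "rx": 0, "ry": 0, "rz": 0}, {"dx": 55, "dy": 105, "dz": 0, "rx": 0, "ry": 0, "rz": 0}, {"dx": 80, "dy": 138, "dz": 0, "rx": 0, "ry": 0, "rz": 0}, {"dx": 103, "dy": 170, "dz": 0, "rx": 0, "ry": 0, "rz": 0}]}}

```text
clock: 0.93
tcp_pos: [0.4238, -0.3215, 0.3022]
orientation: [-3.135, -0.197, 0.0]
contact_force: [0.3, 0.5, -0.2]
grip_width: 0.0858
gripper_force: 0.0
```

Emit:
{"method": "send_rows", "body": {"deltas": [{"dx": 0, "dy": 40, "dz": 0, "rx": 0, "ry": 0, "rz": 0}, {"dx": 0, "dy": 80, "dz": 0, "rx": 0, "ry": 0, "rz": 0}, {"dx": 0, "dy": 120, "dz": 0, "rx": 0, "ry": 0, "rz": 0}, {"dx": 0, "dy": 160, "dz": -10, "rx": 0, "ry": 0, "rz": 0}, {"dx": 0, "dy": 200, "dz": -20, "rx": 0, "ry": 0, "rz": 0}]}}

```text
clock: 1.35
tcp_pos: [0.4229, -0.1217, 0.2824]
orientation: [3.135, 0.197, 0.002]
contact_force: [0.5, 0.1, -0.1]
grip_width: 0.0852
gripper_force: 0.0
```

Emit:
{"method": "send_rows", "body": {"deltas": [{"dx": 0, "dy": 38, "dz": -10, "rx": 0, "ry": 0, "rz": 0}, {"dx": 0, "dy": 70, "dz": -30, "rx": 0, "ry": 0, "rz": 0}, {"dx": 0, "dy": 95, "dz": -55, "rx": 0, "ry": 0, "rz": 0}, {"dx": 0, "dy": 106, "dz": -90, "rx": 0, "ry": 0, "rz": 0}, {"dx": 0, "dy": 106, "dz": -130, "rx": 0, "ry": 0, "rz": 0}]}}

```text
clock: 1.77
tcp_pos: [0.4244, -0.0143, 0.1525]
orientation: [-3.134, -0.204, -0.007]
contact_force: [1.1, -1.3, -0.9]
grip_width: 0.0854
gripper_force: 0.0
```

```bash
cat >> h.py <<'E'
def crop(n,fn,u0,u1,v0,v1,k):
    f,P,ok=cloud(n);cv2.imwrite("pics/"+fn,cv2.resize(f["frame"][v0:v1,u0:u1],None,fx=k,fy=k,interpolation=cv2.INTER_CUBIC));return f,P,ok
E
python3 - <<'E'
from h import *
crop("side","a.png",210,370,130,260,4)
for i in range(3):
    o=r.get_obs();print(o["clock"],o["tcp_pos"],o["joints"]);r.grab_frame("top")
E
```

```text
1.8167 [ 0.41891367 -0.01616983  0.14501412] [ 0.22527496  0.22337699 -0.37187025  2.20588175  0.11646919  0.73935721
 -1.66694779]
1.8667 [ 0.41870996 -0.0171996   0.14778798] [ 0.22687841  0.21919326 -0.37080422  2.20251989  0.11327237  0.74856408
 -1.66296404]
1.9167 [ 0.42077394 -0.01759254  0.15054084] [ 0.22788294  0.21555268 -0.37039541  2.19854068  0.1119299   0.75174304
 -1.66152129]
```

View pics/a.png

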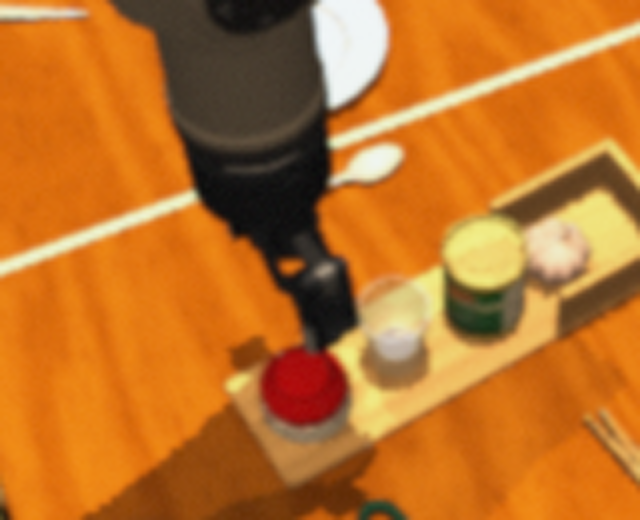

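The gripper sits over the timer, which is at about (305,390) in the crop, with its fingers on the two y sides. Next I descend.

Emit:
{"method": "send_rows", "body": {"deltas": [{"dx": 0, "dy": 0, "dz": -20, "rx": 0, "ry": 0, "rz": 0}, {"dx": 0, "dy": 0, "dz": -45, "rx": 0, "ry": 0, "rz": 0}, {"dx": 0, "dy": 0, "dz": -70, "rx": 0, "ry": 0, "rz": 0}, {"dx": 0, "dy": 0, "dz": -90, "rx": 0, "ry": 0, "rz": 0}, {"dx": 0, "dy": 0, "dz": -105, "rx": 0, "ry": 0, "rz": 0}]}}

```text
clock: 2.38
tcp_pos: [0.4252, -0.0186, 0.0483]
orientation: [3.135, 0.194, 0.005]
contact_force: [-0.3, 0.1, -0.4]
grip_width: 0.0852
gripper_force: 0.0
```

Emit:
{"method": "send_rows", "body": {"deltas": [{"dx": 0, "dy": 0, "dz": -10, "rx": 0, "ry": 0, "rz": 0}, {"dx": 0, "dy": 0, "dz": -18, "rx": 0, "ry": 0, "rz": 0}, {"dx": 0, "dy": 0, "dz": -24, "rx": 0, "ry": 0, "rz": 0}, {"dx": 0, "dy": 0, "dz": -24, "rx": 0, "ry": 0, "rz": 0}, {"dx": 0, "dy": 0, "dz": -24, "rx": 0, "ry": 0, "rz": 0}]}}

```text
clock: 2.8
tcp_pos: [0.4238, -0.0177, 0.0239]
orientation: [3.135, 0.197, 0.001]
contact_force: [0.2, 0.2, 0.1]
grip_width: 0.0856
gripper_force: 0.0
```

Run:
```python
from h import *
o=r.get_obs();print(o["clock"],o["tcp_pos"],o["contact_force"],o["grip_width"])
```

```text
2.8 [ 0.42376955 -0.0177116   0.02389803] [0.16539787 0.1780695  0.09789833] 0.08560992477396986
```

Emit:
{"method": "send_rows", "body": {"deltas": [{"dx": 0, "dy": 0, "dz": 0, "rx": 0, "ry": 0, "rz": 0}, {"dx": 0, "dy": 0, "dz": 0, "rx": 0, "ry": 0, "rz": 0}, {"dx": 0, "dy": 0, "dz": 0, "rx": 0, "ry": 0, "rz": 0}, {"dx": 0, "dy": 0, "dz": 0, "rx": 0, "ry": 0, "rz": 0}, {"dx": 0, "dy": 0, "dz": 0, "rx": 0, "ry": 0, "rz": 0}], "jaw": 40, "newtons": 35}}

```text
clock: 3.22
tcp_pos: [0.4237, -0.0177, 0.0241]
orientation: [3.135, 0.197, 0.002]
contact_force: [-1.0, -0.4, 8.4]
grip_width: 0.0592
gripper_force: 35.8
```

Emit:
{"method": "send_rows", "body": {"deltas": [{"dx": 0, "dy": 0, "dz": 0, "rx": 0, "ry": 0, "rz": 0}, {"dx": 0, "dy": 0, "dz": 0, "rx": 0, "ry": 0, "rz": 0}, {"dx": 0, "dy": 0, "dz": 0, "rx": 0, "ry": 0, "rz": 0}, {"dx": 0, "dy": 0, "dz": 0, "rx": 0, "ry": 0, "rz": 0}, {"dx": 0, "dy": 0, "dz": 0, "rx": 0, "ry": 0, "rz": 0}]}}

```text
clock: 3.63
tcp_pos: [0.4237, -0.0176, 0.0241]
orientation: [3.135, 0.197, 0.002]
contact_force: [-1.5, 0.5, 7.8]
grip_width: 0.0594
gripper_force: 35.8
```

Emit:
{"method": "send_rows", "body": {"deltas": [{"dx": 0, "dy": 0, "dz": 5, "rx": 0, "ry": 0, "rz": 0}, {"dx": 0, "dy": 0, "dz": 15, "rx": 0, "ry": 0, "rz": 0}, {"dx": 0, "dy": 0, "dz": 30, "rx": 0, "ry": 0, "rz": 0}, {"dx": 0, "dy": 0, "dz": 50, "rx": 0, "ry": 0, "rz": 0}, {"dx": 0, "dy": 0, "dz": 70, "rx": 0, "ry": 0, "rz": 0}]}}

```text
clock: 4.05
tcp_pos: [0.4226, -0.0175, 0.0945]
orientation: [-3.135, -0.197, 0.001]
contact_force: [0.5, 0.4, -0.6]
grip_width: 0.0592
gripper_force: 38.2
```

Run:
```python
from h import *
crop("side","b.png",210,370,130,260,4)
o=r.get_obs();print(o["clock"],o["tcp_pos"],o["contact_force"],o["grip_width"])
```

```text
4.1 [ 0.42489598 -0.01742443  0.09774843] [1.32370674 0.0993225  1.11605955] 0.059625068975582084
```

View pics/b.png

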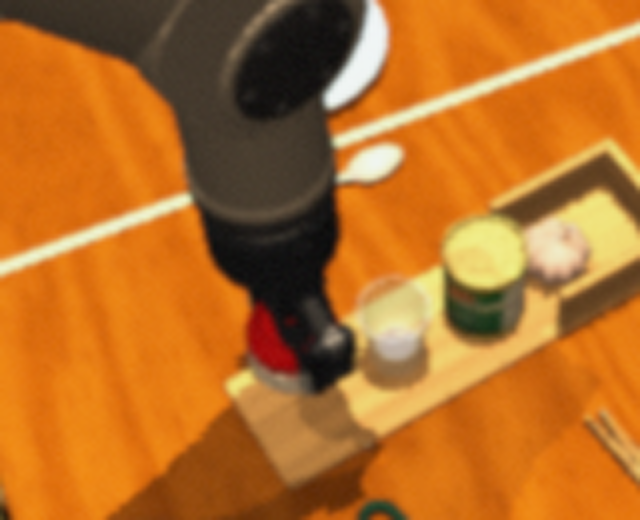

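Timer held level at (285,345) in the crop, with the row behind it undisturbed. Now carrying it to the board.

Emit:
{"method": "send_rows", "body": {"deltas": [{"dx": 2, "dy": -12, "dz": 8, "rx": 0, "ry": 0, "rz": 0}, {"dx": 8, "dy": -40, "dz": 10, "rx": 0, "ry": 0, "rz": 0}, {"dx": 15, "dy": -75, "dz": 10, "rx": 0, "ry": 0, "rz": 0}, {"dx": 20, "dy": -112, "dz": 10, "rx": 0, "ry": 0, "rz": 0}, {"dx": 20, "dy": -150, "dz": 10, "rx": 0, "ry": 0, "rz": 0}]}}

```text
clock: 4.52
tcp_pos: [0.4443, -0.1688, 0.1043]
orientation: [3.135, 0.2, 0.003]
contact_force: [1.4, -0.1, -1.2]
grip_width: 0.0589
gripper_force: 38.3
```

Emit:
{"method": "send_rows", "body": {"deltas": [{"dx": 0, "dy": -38, "dz": 0, "rx": 0, "ry": 0, "rz": 0}, {"dx": -4, "dy": -75, "dz": 0, "rx": 0, "ry": 0, "rz": 0}, {"dx": -8, "dy": -103, "dz": 0, "rx": 0, "ry": 0, "rz": 0}, {"dx": -12, "dy": -120, "dz": 0, "rx": 0, "ry": 0, "rz": 0}, {"dx": -12, "dy": -128, "dz": 0, "rx": 0, "ry": 0, "rz": 0}]}}

```text
clock: 4.93
tcp_pos: [0.4295, -0.2989, 0.1036]
orientation: [3.135, 0.189, -0.001]
contact_force: [-0.4, -0.3, -2.0]
grip_width: 0.0592
gripper_force: 38.3
```

Emit:
{"method": "send_rows", "body": {"deltas": [{"dx": 0, "dy": 0, "dz": -8, "rx": 0, "ry": 0, "rz": 0}, {"dx": 0, "dy": 0, "dz": -25, "rx": 0, "ry": 0, "rz": 0}, {"dx": 0, "dy": 0, "dz": -42, "rx": 0, "ry": 0, "rz": 0}, {"dx": 0, "dy": 0, "dz": -55, "rx": 0, "ry": 0, "rz": 0}, {"dx": 0, "dy": 0, "dz": -64, "rx": 0, "ry": 0, "rz": 0}]}}

```text
clock: 5.35
tcp_pos: [0.4312, -0.2928, 0.0378]
orientation: [-3.133, -0.202, 0.002]
contact_force: [-0.7, 0.3, -0.5]
grip_width: 0.0596
gripper_force: 38.3
```

Emit:
{"method": "send_rows", "body": {"deltas": [{"dx": 0, "dy": 0, "dz": -4, "rx": 0, "ry": 0, "rz": 0}, {"dx": 0, "dy": 0, "dz": -8, "rx": 0, "ry": 0, "rz": 0}, {"dx": 0, "dy": 0, "dz": -10, "rx": 0, "ry": 0, "rz": 0}, {"dx": 0, "dy": 0, "dz": -11, "rx": 0, "ry": 0, "rz": 0}, {"dx": 0, "dy": 0, "dz": -11, "rx": 0, "ry": 0, "rz": 0}]}}

```text
clock: 5.77
tcp_pos: [0.4315, -0.2956, 0.0286]
orientation: [3.135, 0.197, 0.001]
contact_force: [-1.1, -0.3, -1.1]
grip_width: 0.0593
gripper_force: 38.3
```

Emit:
{"method": "send_rows", "body": {"deltas": [{"dx": 0, "dy": 0, "dz": -1, "rx": 0, "ry": 0, "rz": 0}, {"dx": 0, "dy": 0, "dz": -1.5, "rx": 0, "ry": 0, "rz": 0}, {"dx": 0, "dy": 0, "dz": -1.5, "rx": 0, "ry": 0, "rz": 0}]}}

```text
clock: 6.02
tcp_pos: [0.4316, -0.2958, 0.0282]
orientation: [3.135, 0.197, 0.001]
contact_force: [-2.6, 2.5, 10.7]
grip_width: 0.0596
gripper_force: 39.4
```

Run:
```python
from h import *
o=r.get_obs();print(o["clock"],o["tcp_pos"],o["contact_force"],o["grip_width"])
```

```text
6.0167 [ 0.43156284 -0.29577145  0.02821004] [-2.55314813  2.49519234 10.67185602] 0.059600975537115276
```

Emit:
{"method": "send_rows", "body": {"deltas": [{"dx": 0, "dy": 0, "dz": 0, "rx": 0, "ry": 0, "rz": 0}, {"dx": 0, "dy": 0, "dz": 0, "rx": 0, "ry": 0, "rz": 0}, {"dx": 0, "dy": 0, "dz": 0, "rx": 0, "ry": 0, "rz": 0}, {"dx": 0, "dy": 0, "dz": 0, "rx": 0, "ry": 0, "rz": 0}, {"dx": 0, "dy": 0, "dz": 0, "rx": 0, "ry": 0, "rz": 0}], "jaw": 85}}

```text
clock: 6.43
tcp_pos: [0.4312, -0.2957, 0.0268]
orientation: [3.135, 0.197, 0.0]
contact_force: [-0.2, 0.3, 0.2]
grip_width: 0.0848
gripper_force: 0.0
```

Emit:
{"method": "send_rows", "body": {"deltas": [{"dx": 0, "dy": 0, "dz": 5, "rx": 0, "ry": 0, "rz": 0}, {"dx": 0, "dy": 0, "dz": 20, "rx": 0, "ry": 0, "rz": 0}, {"dx": 0, "dy": 0, "dz": 45, "rx": 0, "ry": 0, "rz": 0}, {"dx": 0, "dy": 0, "dz": 75, "rx": 0, "ry": 0, "rz": 0}, {"dx": 0, "dy": 0, "dz": 100, "rx": 0, "ry": 0, "rz": 0}]}}

```text
clock: 6.85
tcp_pos: [0.4312, -0.2955, 0.1285]
orientation: [-3.135, -0.197, -0.0]
contact_force: [1.2, -0.2, 0.4]
grip_width: 0.0849
gripper_force: 0.0
```

Emit:
{"method": "send_rows", "body": {"deltas": [{"dx": 5, "dy": 20, "dz": 0, "rx": 0, "ry": 0, "rz": 0}, {"dx": 15, "dy": 55, "dz": 0, "rx": 0, "ry": 0, "rz": 0}, {"dx": 25, "dy": 92, "dz": 0, "rx": 0, "ry": 0, "rz": 0}, {"dx": 35, "dy": 130, "dz": 0, "rx": 0, "ry": 0, "rz": 0}, {"dx": 45, "dy": 168, "dz": 0, "rx": 0, "ry": 0, "rz": 0}]}}

```text
clock: 7.27
tcp_pos: [0.4763, -0.1262, 0.1273]
orientation: [3.135, 0.196, 0.001]
contact_force: [0.9, -0.1, 0.2]
grip_width: 0.0853
gripper_force: 0.0
```

Emit:
{"method": "send_rows", "body": {"deltas": [{"dx": 8, "dy": 38, "dz": 0, "rx": 0, "ry": 0, "rz": 0}, {"dx": 14, "dy": 74, "dz": 0, "rx": 0, "ry": 0, "rz": 0}, {"dx": 17, "dy": 102, "dz": 0, "rx": 0, "ry": 0, "rz": 0}, {"dx": 17, "dy": 116, "dz": 0, "rx": 0, "ry": 0, "rz": 0}, {"dx": 17, "dy": 120, "dz": 0, "rx": 0, "ry": 0, "rz": 0}]}}

```text
clock: 7.68
tcp_pos: [0.4933, -0.0039, 0.1273]
orientation: [-3.134, -0.205, -0.001]
contact_force: [0.5, -0.3, -0.2]
grip_width: 0.0849
gripper_force: 0.0
```

Emit:
{"method": "send_rows", "body": {"deltas": [{"dx": 0, "dy": 0, "dz": 0, "rx": 0, "ry": 0, "rz": 0}, {"dx": 0, "dy": 0, "dz": 0, "rx": 0, "ry": 0, "rz": 0}, {"dx": 0, "dy": 0, "dz": 0, "rx": 0, "ry": 0, "rz": 0}, {"dx": 0, "dy": 0, "dz": 0, "rx": 0, "ry": 0, "rz": 0}]}}

```text
clock: 8.02
tcp_pos: [0.4931, -0.0094, 0.1267]
orientation: [3.135, 0.193, -0.0]
contact_force: [0.7, 0.2, -0.2]
grip_width: 0.0852
gripper_force: 0.0
```

Run:
```python
from h import *
o=r.get_obs();print(o["clock"],o["tcp_pos"],o["orientation"],o["contact_force"],o["grip_width"])
f,P,ok=crop("side","c.png",240,460,150,370,2.6)
f,P,ok=cloud("top")
m=ok&(P[...,2]>.03)&(P[...,2]<.08)&(P[...,1]<-.2)&(P[...,1]>-.38)&(P[...,0]>.35)&(P[...,0]<.68)
q=P[m][:,:2].astype(np.float32);print("timer",cv2.minAreaRect(q),np.percentile(P[m][:,2],98))
```

```text
8.0167 [ 0.49305132 -0.00936434  0.12674302] [ 3.13505052e+00  1.92655531e-01 -4.70775353e-04] [ 0.68394731  0.21772379 -0.23129029] 0.08518697768388861
timer ((0.4318321645259857, -0.29461759328842163), (0.056031208485364914, 0.05625411495566368), 0.017081838101148605) 0.060298279484859295
```

View pics/c.png

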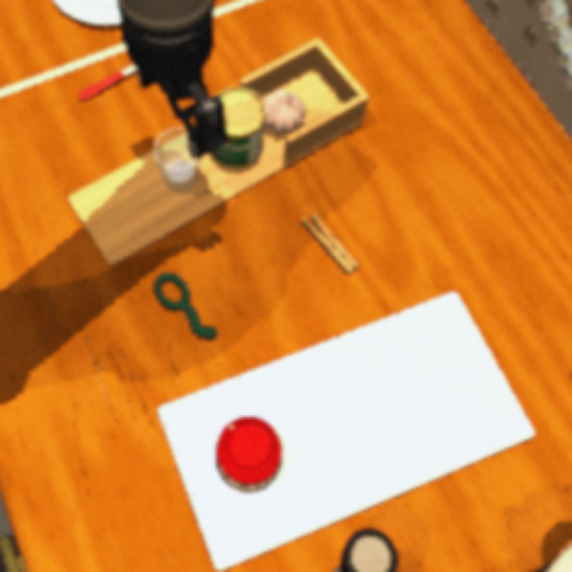

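The picture shows the timer upright on the board at (249,450), and the gripper above the glass at (178,165).

Emit:
{"method": "send_rows", "body": {"deltas": [{"dx": 0, "dy": 0, "dz": -15, "rx": 0, "ry": 0, "rz": 0}, {"dx": 0, "dy": 0, "dz": -35, "rx": 0, "ry": 0, "rz": 0}, {"dx": 0, "dy": 0, "dz": -55, "rx": 0, "ry": 0, "rz": 0}, {"dx": 0, "dy": 0, "dz": -70, "rx": 0, "ry": 0, "rz": 0}, {"dx": 0, "dy": 0, "dz": -82, "rx": 0, "ry": 0, "rz": 0}]}}

```text
clock: 8.53
tcp_pos: [0.4926, -0.0083, 0.0435]
orientation: [3.135, 0.195, -0.002]
contact_force: [0.4, -0.3, 0.5]
grip_width: 0.0851
gripper_force: 0.0
```

Emit:
{"method": "send_rows", "body": {"deltas": [{"dx": 0, "dy": 0, "dz": -8, "rx": 0, "ry": 0, "rz": 0}, {"dx": 0, "dy": 0, "dz": -13, "rx": 0, "ry": 0, "rz": 0}, {"dx": 0, "dy": 0, "dz": -14.5, "rx": 0, "ry": 0, "rz": 0}, {"dx": 0, "dy": 0, "dz": -14.5, "rx": 0, "ry": 0, "rz": 0}, {"dx": 0, "dy": 0, "dz": -14.5, "rx": 0, "ry": 0, "rz": 0}]}}

```text
clock: 8.95
tcp_pos: [0.4937, -0.0076, 0.0308]
orientation: [3.135, 0.197, 0.002]
contact_force: [0.1, 1.2, 0.5]
grip_width: 0.085
gripper_force: 0.0
```

Emit:
{"method": "send_rows", "body": {"deltas": [{"dx": 0, "dy": 0, "dz": 0, "rx": 0, "ry": 0, "rz": 0}, {"dx": 0, "dy": 0, "dz": 0, "rx": 0, "ry": 0, "rz": 0}, {"dx": 0, "dy": 0, "dz": 0, "rx": 0, "ry": 0, "rz": 0}, {"dx": 0, "dy": 0, "dz": 0, "rx": 0, "ry": 0, "rz": 0}, {"dx": 0, "dy": 0, "dz": 0, "rx": 0, "ry": 0, "rz": 0}], "jaw": 25, "newtons": 25}}

```text
clock: 9.37
tcp_pos: [0.4937, -0.0077, 0.0308]
orientation: [3.135, 0.197, 0.002]
contact_force: [0.4, -0.0, 5.5]
grip_width: 0.0445
gripper_force: 24.5
```

Emit:
{"method": "send_rows", "body": {"deltas": [{"dx": 0, "dy": 0, "dz": 0, "rx": 0, "ry": 0, "rz": 0}, {"dx": 0, "dy": 0, "dz": 0, "rx": 0, "ry": 0, "rz": 0}, {"dx": 0, "dy": 0, "dz": 0, "rx": 0, "ry": 0, "rz": 0}, {"dx": 0, "dy": 0, "dz": 0, "rx": 0, "ry": 0, "rz": 0}, {"dx": 0, "dy": 0, "dz": 0, "rx": 0, "ry": 0, "rz": 0}]}}

```text
clock: 9.78
tcp_pos: [0.4938, -0.0077, 0.0308]
orientation: [3.135, 0.197, 0.002]
contact_force: [-0.7, -1.2, 6.6]
grip_width: 0.0447
gripper_force: 24.5
```

Emit:
{"method": "send_rows", "body": {"deltas": [{"dx": 0, "dy": 0, "dz": 5, "rx": 0, "ry": 0, "rz": 0}, {"dx": 0, "dy": 0, "dz": 15, "rx": 0, "ry": 0, "rz": 0}, {"dx": 0, "dy": 0, "dz": 30, "rx": 0, "ry": 0, "rz": 0}, {"dx": 0, "dy": 0, "dz": 48, "rx": 0, "ry": 0, "rz": 0}, {"dx": 0, "dy": 0, "dz": 65, "rx": 0, "ry": 0, "rz": 0}]}}

```text
clock: 10.2
tcp_pos: [0.4927, -0.0075, 0.0964]
orientation: [-3.135, -0.197, 0.001]
contact_force: [-0.4, 0.2, -0.5]
grip_width: 0.0449
gripper_force: 25.5
```

Run:
```python
from h import *
o=r.get_obs();print(o["clock"],o["tcp_pos"],o["orientation"],o["contact_force"],o["grip_width"])
f,P,ok=crop("side","d.png",230,390,130,260,4)
```

```text
10.2 [ 0.49273483 -0.00748729  0.09643874] [-3.13521035e+00 -1.97441751e-01  1.13446317e-03] [-0.40213052  0.18412707 -0.46546438] 0.044931557173119634
```

View pics/d.png

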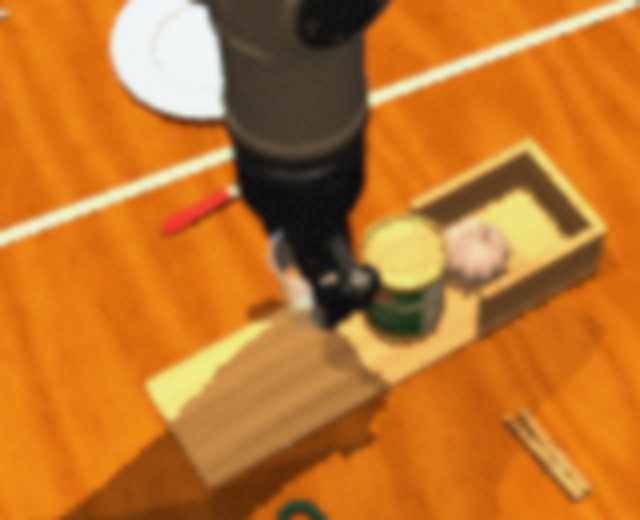

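Glass held level at (295,280) in the crop, and the tin and garlic are undisturbed. Next it goes to mid-board.

Emit:
{"method": "send_rows", "body": {"deltas": [{"dx": 2, "dy": -12, "dz": 8, "rx": 0, "ry": 0, "rz": 0}, {"dx": 6, "dy": -40, "dz": 10, "rx": 0, "ry": 0, "rz": 0}, {"dx": 10, "dy": -75, "dz": 10, "rx": 0, "ry": 0, "rz": 0}, {"dx": 14, "dy": -112, "dz": 10, "rx": 0, "ry": 0, "rz": 0}, {"dx": 18, "dy": -150, "dz": 10, "rx": 0, "ry": 0, "rz": 0}]}}

```text
clock: 10.67
tcp_pos: [0.5111, -0.1586, 0.1059]
orientation: [-3.135, -0.199, -0.001]
contact_force: [0.9, 0.3, -1.5]
grip_width: 0.0444
gripper_force: 25.5
```

Emit:
{"method": "send_rows", "body": {"deltas": [{"dx": 5, "dy": -38, "dz": 0, "rx": 0, "ry": 0, "rz": 0}, {"dx": 9, "dy": -76, "dz": 0, "rx": 0, "ry": 0, "rz": 0}, {"dx": 13, "dy": -110, "dz": 0, "rx": 0, "ry": 0, "rz": 0}, {"dx": 15, "dy": -134, "dz": 0, "rx": 0, "ry": 0, "rz": 0}, {"dx": 15, "dy": -144, "dz": 0, "rx": 0, "ry": 0, "rz": 0}]}}

```text
clock: 11.08
tcp_pos: [0.5253, -0.3067, 0.1055]
orientation: [3.134, 0.189, 0.0]
contact_force: [0.4, -0.5, -1.0]
grip_width: 0.0445
gripper_force: 25.5
```

Emit:
{"method": "send_rows", "body": {"deltas": [{"dx": 0, "dy": 0, "dz": -6, "rx": 0, "ry": 0, "rz": 0}, {"dx": 0, "dy": 0, "dz": -20, "rx": 0, "ry": 0, "rz": 0}, {"dx": 0, "dy": 0, "dz": -38, "rx": 0, "ry": 0, "rz": 0}, {"dx": 0, "dy": 0, "dz": -52, "rx": 0, "ry": 0, "rz": 0}, {"dx": 0, "dy": 0, "dz": -60, "rx": 0, "ry": 0, "rz": 0}]}}

```text
clock: 11.5
tcp_pos: [0.5253, -0.2983, 0.0434]
orientation: [-3.132, -0.201, 0.004]
contact_force: [0.0, -0.5, -0.7]
grip_width: 0.0445
gripper_force: 25.5
```

Emit:
{"method": "send_rows", "body": {"deltas": [{"dx": 0, "dy": 0, "dz": -4, "rx": 0, "ry": 0, "rz": 0}, {"dx": 0, "dy": 0, "dz": -8, "rx": 0, "ry": 0, "rz": 0}, {"dx": 0, "dy": 0, "dz": -10, "rx": 0, "ry": 0, "rz": 0}, {"dx": 0, "dy": 0, "dz": -11, "rx": 0, "ry": 0, "rz": 0}, {"dx": 0, "dy": 0, "dz": -11, "rx": 0, "ry": 0, "rz": 0}]}}

```text
clock: 11.92
tcp_pos: [0.5269, -0.3013, 0.035]
orientation: [3.135, 0.198, 0.002]
contact_force: [-0.4, 0.5, -0.0]
grip_width: 0.0449
gripper_force: 25.5
```

Emit:
{"method": "send_rows", "body": {"deltas": [{"dx": 0, "dy": 0, "dz": -0.7, "rx": 0, "ry": 0, "rz": 0}, {"dx": 0, "dy": 0, "dz": -1.0, "rx": 0, "ry": 0, "rz": 0}, {"dx": 0, "dy": 0, "dz": -1.0, "rx": 0, "ry": 0, "rz": 0}]}}

```text
clock: 12.17
tcp_pos: [0.5274, -0.3014, 0.0348]
orientation: [3.135, 0.197, 0.003]
contact_force: [-1.0, 2.6, 6.8]
grip_width: 0.0448
gripper_force: 24.9
```

Emit:
{"method": "send_rows", "body": {"deltas": [{"dx": 0, "dy": 0, "dz": 0, "rx": 0, "ry": 0, "rz": 0}, {"dx": 0, "dy": 0, "dz": 0, "rx": 0, "ry": 0, "rz": 0}, {"dx": 0, "dy": 0, "dz": 0, "rx": 0, "ry": 0, "rz": 0}, {"dx": 0, "dy": 0, "dz": 0, "rx": 0, "ry": 0, "rz": 0}, {"dx": 0, "dy": 0, "dz": 0, "rx": 0, "ry": 0, "rz": 0}], "jaw": 85}}

```text
clock: 12.58
tcp_pos: [0.526, -0.3018, 0.0332]
orientation: [3.135, 0.197, -0.0]
contact_force: [-0.2, 0.0, 1.2]
grip_width: 0.085
gripper_force: 0.0
```

Emit:
{"method": "send_rows", "body": {"deltas": [{"dx": 0, "dy": 0, "dz": 5, "rx": 0, "ry": 0, "rz": 0}, {"dx": 0, "dy": 0, "dz": 20, "rx": 0, "ry": 0, "rz": 0}, {"dx": 0, "dy": 0, "dz": 45, "rx": 0, "ry": 0, "rz": 0}, {"dx": 0, "dy": 0, "dz": 75, "rx": 0, "ry": 0, "rz": 0}, {"dx": 0, "dy": 0, "dz": 100, "rx": 0, "ry": 0, "rz": 0}]}}

```text
clock: 13.0
tcp_pos: [0.5263, -0.3016, 0.1351]
orientation: [3.135, 0.197, 0.001]
contact_force: [0.5, -0.1, -0.4]
grip_width: 0.085
gripper_force: 0.0
```

Emit:
{"method": "send_rows", "body": {"deltas": [{"dx": 3, "dy": 20, "dz": 0, "rx": 0, "ry": 0, "rz": 0}, {"dx": 7, "dy": 55, "dz": 0, "rx": 0, "ry": 0, "rz": 0}, {"dx": 11, "dy": 92, "dz": 0, "rx": 0, "ry": 0, "rz": 0}, {"dx": 15, "dy": 130, "dz": 0, "rx": 0, "ry": 0, "rz": 0}, {"dx": 20, "dy": 168, "dz": 0, "rx": 0, "ry": 0, "rz": 0}]}}

```text
clock: 13.42
tcp_pos: [0.546, -0.1323, 0.1338]
orientation: [3.135, 0.196, 0.001]
contact_force: [1.2, 0.6, 0.4]
grip_width: 0.0852
gripper_force: 0.0
```

Emit:
{"method": "send_rows", "body": {"deltas": [{"dx": 5, "dy": 38, "dz": 0, "rx": 0, "ry": 0, "rz": 0}, {"dx": 10, "dy": 76, "dz": 0, "rx": 0, "ry": 0, "rz": 0}, {"dx": 14, "dy": 108, "dz": 0, "rx": 0, "ry": 0, "rz": 0}, {"dx": 16, "dy": 128, "dz": 0, "rx": 0, "ry": 0, "rz": 0}, {"dx": 16, "dy": 134, "dz": 0, "rx": 0, "ry": 0, "rz": 0}]}}

```text
clock: 13.83
tcp_pos: [0.5626, 0.0057, 0.1339]
orientation: [-3.133, -0.207, -0.002]
contact_force: [0.3, -0.2, 0.2]
grip_width: 0.0851
gripper_force: 0.0
```

Emit:
{"method": "send_rows", "body": {"deltas": [{"dx": 0, "dy": 0, "dz": 0, "rx": 0, "ry": 0, "rz": 0}, {"dx": 0, "dy": 0, "dz": 0, "rx": 0, "ry": 0, "rz": 0}, {"dx": 0, "dy": 0, "dz": 0, "rx": 0, "ry": 0, "rz": 0}, {"dx": 0, "dy": 0, "dz": 0, "rx": 0, "ry": 0, "rz": 0}]}}

```text
clock: 14.17
tcp_pos: [0.5621, -0.0019, 0.1332]
orientation: [3.135, 0.192, -0.0]
contact_force: [-0.7, 0.7, -0.3]
grip_width: 0.0853
gripper_force: 0.0
```

Run:
```python
from h import *
o=r.get_obs();print(o["clock"],o["tcp_pos"],o["orientation"],o["contact_force"],o["grip_width"])
f,P,ok=crop("side","e.png",240,460,150,370,2.6)
```

```text
14.1667 [ 0.56206657 -0.00189289  0.13323496] [ 3.13475802e+00  1.92147191e-01 -4.87024651e-04] [-0.72469199  0.68280709 -0.28572869] 0.08530431263625014
```

View pics/e.png

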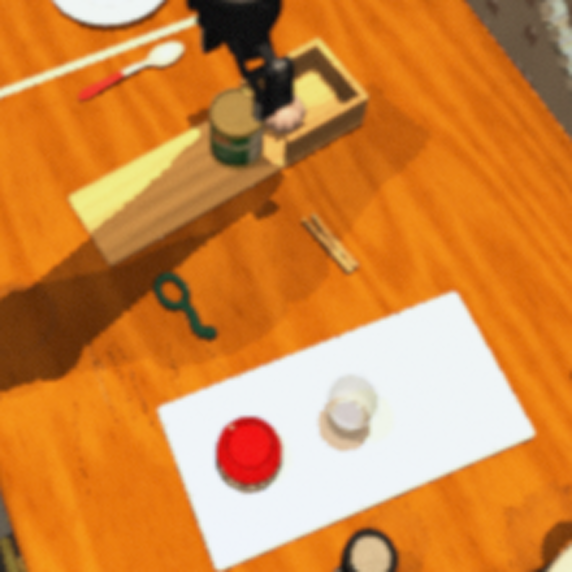

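Glass stands upright on the board at (350,403), with the timer at (249,450). The gripper is over the tin at (235,130).

Emit:
{"method": "send_rows", "body": {"deltas": [{"dx": 0, "dy": 0, "dz": -15, "rx": 0, "ry": 0, "rz": 0}, {"dx": 0, "dy": 0, "dz": -35, "rx": 0, "ry": 0, "rz": 0}, {"dx": 0, "dy": 0, "dz": -55, "rx": 0, "ry": 0, "rz": 0}, {"dx": 0, "dy": 0, "dz": -70, "rx": 0, "ry": 0, "rz": 0}, {"dx": 0, "dy": 0, "dz": -82, "rx": 0, "ry": 0, "rz": 0}]}}

```text
clock: 14.63
tcp_pos: [0.5616, -0.0008, 0.0499]
orientation: [3.135, 0.195, -0.002]
contact_force: [-0.7, -0.6, -0.7]
grip_width: 0.085
gripper_force: 0.0
```

Emit:
{"method": "send_rows", "body": {"deltas": [{"dx": 0, "dy": 0, "dz": -8, "rx": 0, "ry": 0, "rz": 0}, {"dx": 0, "dy": 0, "dz": -13, "rx": 0, "ry": 0, "rz": 0}, {"dx": 0, "dy": 0, "dz": -13, "rx": 0, "ry": 0, "rz": 0}, {"dx": 0, "dy": 0, "dz": -13, "rx": 0, "ry": 0, "rz": 0}, {"dx": 0, "dy": 0, "dz": -13, "rx": 0, "ry": 0, "rz": 0}]}}

```text
clock: 15.05
tcp_pos: [0.5628, 0.0005, 0.0391]
orientation: [3.135, 0.197, 0.002]
contact_force: [-0.2, -0.7, -0.2]
grip_width: 0.0849
gripper_force: 0.0
```

Emit:
{"method": "send_rows", "body": {"deltas": [{"dx": 0, "dy": 0, "dz": 0, "rx": 0, "ry": 0, "rz": 0}, {"dx": 0, "dy": 0, "dz": 0, "rx": 0, "ry": 0, "rz": 0}, {"dx": 0, "dy": 0, "dz": 0, "rx": 0, "ry": 0, "rz": 0}, {"dx": 0, "dy": 0, "dz": 0, "rx": 0, "ry": 0, "rz": 0}, {"dx": 0, "dy": 0, "dz": 0, "rx": 0, "ry": 0, "rz": 0}], "jaw": 40, "newtons": 45}}

```text
clock: 15.47
tcp_pos: [0.5626, 0.0004, 0.0391]
orientation: [3.135, 0.197, 0.002]
contact_force: [-0.9, -0.3, 5.6]
grip_width: 0.0567
gripper_force: 47.3
```

Emit:
{"method": "send_rows", "body": {"deltas": [{"dx": 0, "dy": 0, "dz": 0, "rx": 0, "ry": 0, "rz": 0}, {"dx": 0, "dy": 0, "dz": 0, "rx": 0, "ry": 0, "rz": 0}, {"dx": 0, "dy": 0, "dz": 0, "rx": 0, "ry": 0, "rz": 0}, {"dx": 0, "dy": 0, "dz": 0, "rx": 0, "ry": 0, "rz": 0}, {"dx": 0, "dy": 0, "dz": 0, "rx": 0, "ry": 0, "rz": 0}]}}

```text
clock: 15.88
tcp_pos: [0.5627, 0.0003, 0.0391]
orientation: [3.135, 0.197, 0.002]
contact_force: [-1.2, -0.5, 5.0]
grip_width: 0.0563
gripper_force: 47.3
```

Emit:
{"method": "send_rows", "body": {"deltas": [{"dx": 0, "dy": 0, "dz": 5, "rx": 0, "ry": 0, "rz": 0}, {"dx": 0, "dy": 0, "dz": 15, "rx": 0, "ry": 0, "rz": 0}, {"dx": 0, "dy": 0, "dz": 30, "rx": 0, "ry": 0, "rz": 0}, {"dx": 0, "dy": 0, "dz": 48, "rx": 0, "ry": 0, "rz": 0}, {"dx": 0, "dy": 0, "dz": 70, "rx": 0, "ry": 0, "rz": 0}]}}

```text
clock: 16.3
tcp_pos: [0.5612, 0.0004, 0.1087]
orientation: [-3.135, -0.197, 0.003]
contact_force: [0.5, -0.6, -1.6]
grip_width: 0.0563
gripper_force: 48.3
```

Run:
```python
from h import *
o=r.get_obs();print(o["clock"],o["tcp_pos"],o["orientation"],o["contact_force"],o["moment"],o["grip_width"])
```

```text
16.3 [5.61163673e-01 3.94954836e-04 1.08678092e-01] [-3.13524933 -0.19745613  0.00345623] [ 0.48980973 -0.61942368 -1.58251286] [-0.03193214  0.00244786 -0.00072128] 0.0562657971962738
```

Emit:
{"method": "send_rows", "body": {"deltas": [{"dx": 3, "dy": -12, "dz": 8, "rx": 0, "ry": 0, "rz": 0}, {"dx": 10, "dy": -40, "dz": 10, "rx": 0, "ry": 0, "rz": 0}, {"dx": 20, "dy": -75, "dz": 10, "rx": 0, "ry": 0, "rz": 0}, {"dx": 32, "dy": -110, "dz": 10, "rx": 0, "ry": 0, "rz": 0}, {"dx": 44, "dy": -145, "dz": 10, "rx": 0, "ry": 0, "rz": 0}]}}

```text
clock: 16.72
tcp_pos: [0.6063, -0.146, 0.1192]
orientation: [3.135, 0.198, 0.001]
contact_force: [0.7, 0.5, -2.0]
grip_width: 0.0562
gripper_force: 48.3
```

Emit:
{"method": "send_rows", "body": {"deltas": [{"dx": 7, "dy": -37, "dz": 0, "rx": 0, "ry": 0, "rz": 0}, {"dx": 12, "dy": -75, "dz": 0, "rx": 0, "ry": 0, "rz": 0}, {"dx": 15, "dy": -112, "dz": 0, "rx": 0, "ry": 0, "rz": 0}, {"dx": 15, "dy": -145, "dz": 0, "rx": 0, "ry": 0, "rz": 0}, {"dx": 15, "dy": -163, "dz": 0, "rx": 0, "ry": 0, "rz": 0}]}}

```text
clock: 17.13
tcp_pos: [0.6197, -0.3138, 0.1187]
orientation: [3.133, 0.189, -0.001]
contact_force: [-0.1, -1.1, -2.2]
grip_width: 0.0564
gripper_force: 48.4
```

Emit:
{"method": "send_rows", "body": {"deltas": [{"dx": 0, "dy": 0, "dz": -4, "rx": 0, "ry": 0, "rz": 0}, {"dx": 0, "dy": 0, "dz": -20, "rx": 0, "ry": 0, "rz": 0}, {"dx": 0, "dy": 0, "dz": -40, "rx": 0, "ry": 0, "rz": 0}, {"dx": 0, "dy": 0, "dz": -55, "rx": 0, "ry": 0, "rz": 0}, {"dx": 0, "dy": 0, "dz": -65, "rx": 0, "ry": 0, "rz": 0}]}}

```text
clock: 17.55
tcp_pos: [0.6201, -0.3065, 0.0515]
orientation: [-3.134, -0.198, 0.004]
contact_force: [-0.8, -0.8, -2.4]
grip_width: 0.0561
gripper_force: 48.4
```

Emit:
{"method": "send_rows", "body": {"deltas": [{"dx": 0, "dy": 0, "dz": -4, "rx": 0, "ry": 0, "rz": 0}, {"dx": 0, "dy": 0, "dz": -8, "rx": 0, "ry": 0, "rz": 0}, {"dx": 0, "dy": 0, "dz": -10, "rx": 0, "ry": 0, "rz": 0}, {"dx": 0, "dy": 0, "dz": -11, "rx": 0, "ry": 0, "rz": 0}, {"dx": 0, "dy": 0, "dz": -11, "rx": 0, "ry": 0, "rz": 0}]}}

```text
clock: 17.97
tcp_pos: [0.6218, -0.3076, 0.0432]
orientation: [3.135, 0.197, 0.002]
contact_force: [-0.8, 0.6, -0.6]
grip_width: 0.0564
gripper_force: 48.4
```

Emit:
{"method": "send_rows", "body": {"deltas": [{"dx": 0, "dy": 0, "dz": -0.7, "rx": 0, "ry": 0, "rz": 0}, {"dx": 0, "dy": 0, "dz": -1.0, "rx": 0, "ry": 0, "rz": 0}, {"dx": 0, "dy": 0, "dz": -1.0, "rx": 0, "ry": 0, "rz": 0}]}}

```text
clock: 18.22
tcp_pos: [0.6218, -0.3077, 0.0432]
orientation: [3.135, 0.197, 0.002]
contact_force: [-2.8, 1.6, 6.6]
grip_width: 0.0562
gripper_force: 49.1
```

Emit:
{"method": "send_rows", "body": {"deltas": [{"dx": 0, "dy": 0, "dz": 0, "rx": 0, "ry": 0, "rz": 0}, {"dx": 0, "dy": 0, "dz": 0, "rx": 0, "ry": 0, "rz": 0}, {"dx": 0, "dy": 0, "dz": 0, "rx": 0, "ry": 0, "rz": 0}, {"dx": 0, "dy": 0, "dz": 0, "rx": 0, "ry": 0, "rz": 0}, {"dx": 0, "dy": 0, "dz": 0, "rx": 0, "ry": 0, "rz": 0}], "jaw": 85}}

```text
clock: 18.63
tcp_pos: [0.6213, -0.3077, 0.0413]
orientation: [3.135, 0.197, 0.0]
contact_force: [-0.3, 0.2, 0.5]
grip_width: 0.0852
gripper_force: 0.0
```

Emit:
{"method": "send_rows", "body": {"deltas": [{"dx": 0, "dy": 0, "dz": 5, "rx": 0, "ry": 0, "rz": 0}, {"dx": 0, "dy": 0, "dz": 20, "rx": 0, "ry": 0, "rz": 0}, {"dx": 0, "dy": 0, "dz": 45, "rx": 0, "ry": 0, "rz": 0}, {"dx": 0, "dy": 0, "dz": 75, "rx": 0, "ry": 0, "rz": 0}, {"dx": 0, "dy": 0, "dz": 100, "rx": 0, "ry": 0, "rz": 0}]}}

```text
clock: 19.05
tcp_pos: [0.6217, -0.3077, 0.1444]
orientation: [3.135, 0.197, 0.003]
contact_force: [0.3, -1.2, 0.9]
grip_width: 0.0849
gripper_force: 0.0
```

Emit:
{"method": "send_rows", "body": {"deltas": [{"dx": 0, "dy": 15, "dz": 0, "rx": 0, "ry": 0, "rz": 4}, {"dx": 0, "dy": 38, "dz": 0, "rx": 0, "ry": 0, "rz": 10}, {"dx": 0, "dy": 62, "dz": 0, "rx": 0, "ry": 0, "rz": 16}, {"dx": 0, "dy": 86, "dz": 0, "rx": 0, "ry": 0, "rz": 22}, {"dx": 0, "dy": 110, "dz": 0, "rx": 0, "ry": 0, "rz": 28}]}}

```text
clock: 19.47
tcp_pos: [0.6215, -0.1967, 0.143]
orientation: [2.991, 0.957, 0.002]
contact_force: [0.3, -0.8, 0.5]
grip_width: 0.0849
gripper_force: 0.0
```

Emit:
{"method": "send_rows", "body": {"deltas": [{"dx": 0, "dy": 24, "dz": 0, "rx": 0, "ry": 0, "rz": 7}, {"dx": 0, "dy": 48, "dz": 0, "rx": 0, "ry": 0, "rz": 14}, {"dx": 0, "dy": 72, "dz": 0, "rx": 0, "ry": 0, "rz": 21}, {"dx": 0, "dy": 96, "dz": 0, "rx": 0, "ry": 0, "rz": 28}, {"dx": 0, "dy": 120, "dz": 0, "rx": 0, "ry": 0, "rz": 35}]}}

```text
clock: 19.88
tcp_pos: [0.6215, -0.0767, 0.143]
orientation: [2.564, 1.813, 0.001]
contact_force: [0.1, -0.1, 0.1]
grip_width: 0.0852
gripper_force: 0.0
```

Emit:
{"method": "send_rows", "body": {"deltas": [{"dx": 0, "dy": 24, "dz": 0, "rx": 0, "ry": 0, "rz": 7}, {"dx": 0, "dy": 48, "dz": 0, "rx": 0, "ry": 0, "rz": 14}, {"dx": 0, "dy": 67, "dz": 0, "rx": 0, "ry": 0, "rz": 20}, {"dx": -1, "dy": 80, "dz": 0, "rx": 0, "ry": 0, "rz": 25}, {"dx": -1, "dy": 86, "dz": 0, "rx": 0, "ry": 0, "rz": 27}]}}

```text
clock: 20.3
tcp_pos: [0.6203, 0.0111, 0.1428]
orientation: [2.069, 2.363, 0.002]
contact_force: [-0.5, 1.1, 0.9]
grip_width: 0.0849
gripper_force: 0.0
```

Emit:
{"method": "send_rows", "body": {"deltas": [{"dx": 0, "dy": 0, "dz": 0, "rx": 0, "ry": 0, "rz": 0}, {"dx": 0, "dy": 0, "dz": 0, "rx": 0, "ry": 0, "rz": 0}, {"dx": 0, "dy": 0, "dz": 0, "rx": 0, "ry": 0, "rz": 0}, {"dx": 0, "dy": 0, "dz": 0, "rx": 0, "ry": 0, "rz": 0}]}}

```text
clock: 20.63
tcp_pos: [0.6204, 0.0067, 0.1414]
orientation: [2.081, 2.352, -0.001]
contact_force: [0.3, 0.0, -0.0]
grip_width: 0.0848
gripper_force: 0.0
```

Run:
```python
from h import *
o=r.get_obs();print(o["clock"],o["tcp_pos"],o["orientation"],o["contact_force"],o["joints"])
f,P,ok=crop("side","f.png",240,460,150,370,2.6)
f,P,ok=cloud("side")
m=np.zeros(ok.shape,bool);m[170:210,335:365]=1
hs=cv2.cvtColor(f["frame"],cv2.COLOR_BGR2HSV)
m&=ok&(P[...,2]>.03)&(P[...,2]<.065)&(abs(P[...,0]-.62)<.035)&(abs(P[...,1]-.008)<.03)
print(cv2.minAreaRect(P[m][:,:2].astype(np.float32)),m.sum())
```

```text
20.6333 [0.62036173 0.00669572 0.14137224] [ 2.08120613e+00  2.35236098e+00 -1.15154636e-03] [ 0.31206612  0.00619924 -0.03704565] [ 0.39804453  0.59657883 -0.7047668   1.74373397  0.45756982  0.97207676
 -0.36367534]
((0.6193571090698242, 0.004637464880943298), (0.04231660068035126, 0.04706163331866264), 48.90652084350586) 205
```

View pics/f.png

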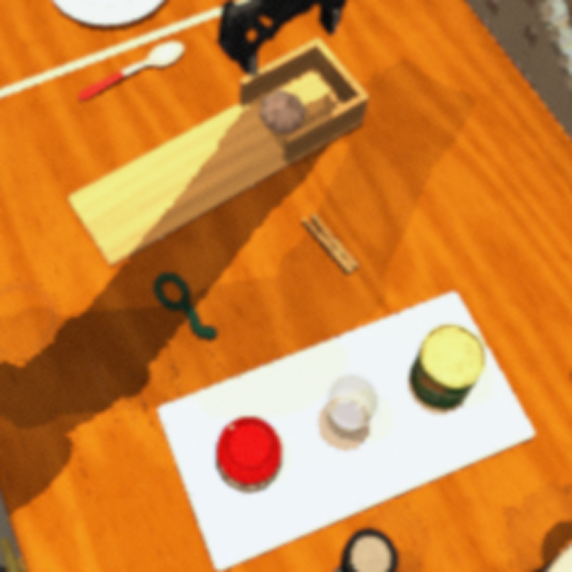

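All three things stand upright on the board: timer (249,450), glass (350,403), tin (447,368). The garlic at (283,112) is free, with the fingers aligned along the caddy's x axis.

Emit:
{"method": "send_rows", "body": {"deltas": [{"dx": 0, "dy": 0, "dz": -15, "rx": 0, "ry": 0, "rz": 0}, {"dx": 0, "dy": 0, "dz": -40, "rx": 0, "ry": 0, "rz": 0}, {"dx": 0, "dy": 0, "dz": -65, "rx": 0, "ry": 0, "rz": 0}, {"dx": 0, "dy": 0, "dz": -85, "rx": 0, "ry": 0, "rz": 0}, {"dx": 0, "dy": 0, "dz": -98, "rx": 0, "ry": 0, "rz": 0}]}}

```text
clock: 21.15
tcp_pos: [0.6186, 0.0078, 0.0402]
orientation: [-2.077, -2.354, 0.004]
contact_force: [-0.2, 0.3, -0.3]
grip_width: 0.0847
gripper_force: 0.0
```

Emit:
{"method": "send_rows", "body": {"deltas": [{"dx": 0, "dy": 0, "dz": -8, "rx": 0, "ry": 0, "rz": 0}, {"dx": 0, "dy": 0, "dz": -14, "rx": 0, "ry": 0, "rz": 0}, {"dx": 0, "dy": 0, "dz": -17, "rx": 0, "ry": 0, "rz": 0}, {"dx": 0, "dy": 0, "dz": -17, "rx": 0, "ry": 0, "rz": 0}, {"dx": 0, "dy": 0, "dz": -17, "rx": 0, "ry": 0, "rz": 0}]}}

```text
clock: 21.57
tcp_pos: [0.6208, 0.0085, 0.0271]
orientation: [2.077, 2.356, 0.002]
contact_force: [-0.6, 0.5, 0.7]
grip_width: 0.0852
gripper_force: 0.0
```

Emit:
{"method": "send_rows", "body": {"deltas": [{"dx": 0, "dy": 0, "dz": 0, "rx": 0, "ry": 0, "rz": 0}, {"dx": 0, "dy": 0, "dz": 0, "rx": 0, "ry": 0, "rz": 0}, {"dx": 0, "dy": 0, "dz": 0, "rx": 0, "ry": 0, "rz": 0}, {"dx": 0, "dy": 0, "dz": 0, "rx": 0, "ry": 0, "rz": 0}, {"dx": 0, "dy": 0, "dz": 0, "rx": 0, "ry": 0, "rz": 0}], "jaw": 30, "newtons": 20}}

```text
clock: 21.98
tcp_pos: [0.6207, 0.0084, 0.0272]
orientation: [2.077, 2.355, 0.001]
contact_force: [-1.2, -0.4, 5.3]
grip_width: 0.0462
gripper_force: 20.0
```

Emit:
{"method": "send_rows", "body": {"deltas": [{"dx": 0, "dy": 0, "dz": 0, "rx": 0, "ry": 0, "rz": 0}, {"dx": 0, "dy": 0, "dz": 0, "rx": 0, "ry": 0, "rz": 0}, {"dx": 0, "dy": 0, "dz": 0, "rx": 0, "ry": 0, "rz": 0}, {"dx": 0, "dy": 0, "dz": 0, "rx": 0, "ry": 0, "rz": 0}, {"dx": 0, "dy": 0, "dz": 0, "rx": 0, "ry": 0, "rz": 0}]}}

```text
clock: 22.4
tcp_pos: [0.6207, 0.0084, 0.0272]
orientation: [2.077, 2.356, 0.001]
contact_force: [-1.2, -0.2, 5.7]
grip_width: 0.0464
gripper_force: 20.0
```

Emit:
{"method": "send_rows", "body": {"deltas": [{"dx": 0, "dy": 0, "dz": 5, "rx": 0, "ry": 0, "rz": 0}, {"dx": 0, "dy": 0, "dz": 15, "rx": 0, "ry": 0, "rz": 0}, {"dx": 0, "dy": 0, "dz": 30, "rx": 0, "ry": 0, "rz": 0}, {"dx": 0, "dy": 0, "dz": 55, "rx": 0, "ry": 0, "rz": 0}, {"dx": 0, "dy": 0, "dz": 80, "rx": 0, "ry": 0, "rz": 0}]}}

```text
clock: 22.82
tcp_pos: [0.6198, 0.0085, 0.1079]
orientation: [-2.077, -2.356, 0.0]
contact_force: [0.5, 1.1, -0.7]
grip_width: 0.046
gripper_force: 20.7
```

Run:
```python
from h import *
o=r.get_obs();print(o["clock"],o["tcp_pos"],o["contact_force"],o["grip_width"])
f,P,ok=cloud("top");hs=cv2.cvtColor(f["frame"],cv2.COLOR_BGR2HSV)
from scipy.optimize import least_squares
d=np.load("top0.npz")["P"]
for (u,v) in((221,200),(222,201)): print(d[v,u])
# plate circle from rim points, both cams
for n,box in(("top",(185,256,165,240)),("side",(250,315,115,165))):
    z=np.load(n+"0.npz");P,ok,h=z["P"],z["ok"],cv2.cvtColor(z["im"],cv2.COLOR_BGR2HSV)
    m=np.zeros(ok.shape,np.uint8);u0,u1,v0,v1=box
    m[v0:v1,u0:u1]=((h[...,1]<90)&(h[...,2]>120))[v0:v1,u0:u1]
    k,l,s,c=cv2.connectedComponentsWithStats(m);m=l==1+np.argmax(s[1:,4])
    cs=max(cv2.findContours(m.astype(np.uint8),0,1)[0],key=len)[:,0]
    q=np.array([P[v,u] for u,v in cs if ok[v,u]])[:,:2]
    s=least_squares(lambda p:np.hypot(*(q-p[:2]).T)-p[2],[.53,.27,.075],loss="soft_l1",f_scale=.003);print(n,s.x)
```

```text
22.8167 [0.61982315 0.00851442 0.1078804 ] [ 0.50505196  1.10671232 -0.67706235] 0.046002778495282316
[0.53079143 0.27714342 0.00512776]
[0.52791297 0.27359336 0.00838994]
top [0.53014174 0.27713498 0.07576337]
side [0.53295379 0.28322459 0.07619249]
```

Emit:
{"method": "send_rows", "body": {"deltas": [{"dx": -2, "dy": 12, "dz": 8, "rx": 0, "ry": 0, "rz": 0}, {"dx": -12, "dy": 40, "dz": 10, "rx": 0, "ry": 0, "rz": 0}, {"dx": -24, "dy": 75, "dz": 10, "rx": 0, "ry": 0, "rz": 0}, {"dx": -36, "dy": 110, "dz": 10, "rx": 0, "ry": 0, "rz": 0}, {"dx": -48, "dy": 145, "dz": 10, "rx": 0, "ry": 0, "rz": 0}]}}

```text
clock: 23.28
tcp_pos: [0.571, 0.1554, 0.117]
orientation: [-2.078, -2.356, -0.001]
contact_force: [0.1, -0.9, -1.1]
grip_width: 0.0461
gripper_force: 20.7
```

Emit:
{"method": "send_rows", "body": {"deltas": [{"dx": -12, "dy": 35, "dz": 0, "rx": 0, "ry": 0, "rz": 0}, {"dx": -24, "dy": 70, "dz": 0, "rx": 0, "ry": 0, "rz": 0}, {"dx": -34, "dy": 100, "dz": 0, "rx": 0, "ry": 0, "rz": 0}, {"dx": -40, "dy": 119, "dz": 0, "rx": 0, "ry": 0, "rz": 0}, {"dx": -41, "dy": 125, "dz": 0, "rx": 0, "ry": 0, "rz": 0}]}}

```text
clock: 23.7
tcp_pos: [0.528, 0.2842, 0.1174]
orientation: [-2.068, -2.362, -0.003]
contact_force: [0.3, 0.8, -0.3]
grip_width: 0.046
gripper_force: 20.7
```

Emit:
{"method": "send_rows", "body": {"deltas": [{"dx": 0, "dy": 0, "dz": -4, "rx": 0, "ry": 0, "rz": 0}, {"dx": 0, "dy": 0, "dz": -22, "rx": 0, "ry": 0, "rz": 0}, {"dx": 0, "dy": 0, "dz": -45, "rx": 0, "ry": 0, "rz": 0}, {"dx": 0, "dy": 0, "dz": -65, "rx": 0, "ry": 0, "rz": 0}, {"dx": 0, "dy": 0, "dz": -78, "rx": 0, "ry": 0, "rz": 0}]}}

```text
clock: 24.12
tcp_pos: [0.5312, 0.2754, 0.036]
orientation: [2.08, 2.353, -0.005]
contact_force: [0.4, -0.7, 0.2]
grip_width: 0.0457
gripper_force: 20.7
```

Emit:
{"method": "send_rows", "body": {"deltas": [{"dx": 0, "dy": 0, "dz": -6, "rx": 0, "ry": 0, "rz": 0}, {"dx": 0, "dy": 0, "dz": -10, "rx": 0, "ry": 0, "rz": 0}, {"dx": 0, "dy": 0, "dz": -13, "rx": 0, "ry": 0, "rz": 0}, {"dx": 0, "dy": 0, "dz": -14, "rx": 0, "ry": 0, "rz": 0}, {"dx": 0, "dy": 0, "dz": -14, "rx": 0, "ry": 0, "rz": 0}]}}

```text
clock: 24.53
tcp_pos: [0.5316, 0.2786, 0.0249]
orientation: [2.078, 2.356, 0.002]
contact_force: [0.8, -0.2, 0.3]
grip_width: 0.0459
gripper_force: 20.7
```

Emit:
{"method": "send_rows", "body": {"deltas": [{"dx": 0, "dy": 0, "dz": -0.7, "rx": 0, "ry": 0, "rz": 0}, {"dx": 0, "dy": 0, "dz": -1.2, "rx": 0, "ry": 0, "rz": 0}, {"dx": 0, "dy": 0, "dz": -1.2, "rx": 0, "ry": 0, "rz": 0}]}}

```text
clock: 24.78
tcp_pos: [0.5317, 0.2788, 0.0242]
orientation: [2.077, 2.356, 0.002]
contact_force: [0.1, -0.4, 5.0]
grip_width: 0.0464
gripper_force: 20.9
```

Emit:
{"method": "send_rows", "body": {"deltas": [{"dx": 0, "dy": 0, "dz": 0, "rx": 0, "ry": 0, "rz": 0}, {"dx": 0, "dy": 0, "dz": 0, "rx": 0, "ry": 0, "rz": 0}, {"dx": 0, "dy": 0, "dz": 0, "rx": 0, "ry": 0, "rz": 0}, {"dx": 0, "dy": 0, "dz": 0, "rx": 0, "ry": 0, "rz": 0}, {"dx": 0, "dy": 0, "dz": 0, "rx": 0, "ry": 0, "rz": 0}], "jaw": 85}}

```text
clock: 25.2
tcp_pos: [0.5312, 0.2784, 0.0231]
orientation: [-2.078, -2.356, 0.0]
contact_force: [0.2, -0.8, 0.3]
grip_width: 0.0847
gripper_force: 0.0
```

Emit:
{"method": "send_rows", "body": {"deltas": [{"dx": 0, "dy": 0, "dz": 5, "rx": 0, "ry": 0, "rz": 0}, {"dx": 0, "dy": 0, "dz": 20, "rx": 0, "ry": 0, "rz": 0}, {"dx": 0, "dy": 0, "dz": 50, "rx": 0, "ry": 0, "rz": 0}, {"dx": 0, "dy": 0, "dz": 85, "rx": 0, "ry": 0, "rz": 0}, {"dx": 0, "dy": 0, "dz": 120, "rx": 0, "ry": 0, "rz": 0}]}}

```text
clock: 25.62
tcp_pos: [0.5306, 0.2785, 0.1453]
orientation: [-2.077, -2.357, 0.001]
contact_force: [1.7, 0.6, 0.2]
grip_width: 0.0849
gripper_force: 0.0
```

Emit:
{"method": "send_rows", "body": {"deltas": [{"dx": 2, "dy": -15, "dz": 0, "rx": 0, "ry": 0, "rz": -4}, {"dx": 8, "dy": -45, "dz": 0, "rx": 0, "ry": 0, "rz": -10}, {"dx": 14, "dy": -80, "dz": 0, "rx": 0, "ry": 0, "rz": -16}, {"dx": 20, "dy": -115, "dz": 0, "rx": 0, "ry": 0, "rz": -22}, {"dx": 26, "dy": -150, "dz": 0, "rx": 0, "ry": 0, "rz": -28}]}}

```text
clock: 26.03
tcp_pos: [0.5574, 0.1273, 0.1447]
orientation: [2.589, 1.778, 0.002]
contact_force: [0.1, 0.3, -0.1]
grip_width: 0.0849
gripper_force: 0.0
```

Emit:
{"method": "send_rows", "body": {"deltas": [{"dx": 7, "dy": -37, "dz": 0, "rx": 0, "ry": 0, "rz": -7}, {"dx": 14, "dy": -74, "dz": 0, "rx": 0, "ry": 0, "rz": -14}, {"dx": 21, "dy": -111, "dz": 0, "rx": 0, "ry": 0, "rz": -21}, {"dx": 28, "dy": -148, "dz": 0, "rx": 0, "ry": 0, "rz": -28}, {"dx": 35, "dy": -185, "dz": 0, "rx": 0, "ry": 0, "rz": -35}]}}

```text
clock: 26.45
tcp_pos: [0.5925, -0.0581, 0.1448]
orientation: [3.005, 0.915, 0.003]
contact_force: [0.1, 0.6, 0.0]
grip_width: 0.0852
gripper_force: 0.0
```

Emit:
{"method": "send_rows", "body": {"deltas": [{"dx": 7, "dy": -37, "dz": 0, "rx": 0, "ry": 0, "rz": -7}, {"dx": 14, "dy": -74, "dz": 0, "rx": 0, "ry": 0, "rz": -14}, {"dx": 21, "dy": -111, "dz": 0, "rx": 0, "ry": 0, "rz": -20}, {"dx": 27, "dy": -146, "dz": 0, "rx": 0, "ry": 0, "rz": -25}, {"dx": 29, "dy": -180, "dz": 0, "rx": 0, "ry": 0, "rz": -27}]}}

```text
clock: 26.87
tcp_pos: [0.6221, -0.2381, 0.1448]
orientation: [-3.136, -0.191, -0.004]
contact_force: [-0.4, 0.1, 0.2]
grip_width: 0.0849
gripper_force: 0.0
```

Emit:
{"method": "send_rows", "body": {"deltas": [{"dx": 0, "dy": -30, "dz": 0, "rx": 0, "ry": 0, "rz": 0}, {"dx": 0, "dy": -52, "dz": 0, "rx": 0, "ry": 0, "rz": 0}, {"dx": 0, "dy": -65, "dz": 0, "rx": 0, "ry": 0, "rz": 0}, {"dx": 0, "dy": -71, "dz": 0, "rx": 0, "ry": 0, "rz": 0}, {"dx": 0, "dy": -71, "dz": 0, "rx": 0, "ry": 0, "rz": 0}]}}

```text
clock: 27.28
tcp_pos: [0.6211, -0.3083, 0.1437]
orientation: [-3.135, -0.195, -0.001]
contact_force: [0.6, 0.1, 0.0]
grip_width: 0.0849
gripper_force: 0.0
```

Emit:
{"method": "send_rows", "body": {"deltas": [{"dx": 0, "dy": 0, "dz": 0, "rx": 0, "ry": 0, "rz": 0}, {"dx": 0, "dy": 0, "dz": 0, "rx": 0, "ry": 0, "rz": 0}, {"dx": 0, "dy": 0, "dz": 0, "rx": 0, "ry": 0, "rz": 0}, {"dx": 0, "dy": 0, "dz": 0, "rx": 0, "ry": 0, "rz": 0}]}}

```text
clock: 27.62
tcp_pos: [0.6216, -0.3059, 0.1432]
orientation: [-3.135, -0.2, -0.0]
contact_force: [0.4, -0.4, -0.3]
grip_width: 0.0848
gripper_force: 0.0
```

Run:
```python
from h import *
o=r.get_obs();print(o["clock"],o["tcp_pos"],o["orientation"],o["contact_force"],o["joints"])
f,P,ok=cloud("top");cv2.imwrite("pics/g.png",cv2.resize(f["frame"][120:280,180:500],None,fx=2.4,fy=2.4,interpolation=cv2.INTER_CUBIC))
m=ok&(P[...,2]>.02)&(P[...,2]<.08)&(abs(P[...,0]-.53)<.07)&(abs(P[...,1]-.278)<.06)
print("garlic",cv2.minAreaRect(P[m][:,:2].astype(np.float32)),np.percentile(P[m][:,2],97),m.sum())
```

```text
27.6167 [ 0.62158434 -0.30589239  0.14323975] [-3.13458108e+00 -2.00394920e-01 -1.92239259e-04] [ 0.42060876 -0.42673928 -0.27262108] [ 0.55957483  0.61676007 -0.28206694  1.57662384  0.19485694  0.9761215
 -1.22581554]
garlic ((0.5292766690254211, 0.27651506662368774), (0.04395715892314911, 0.0467013455927372), 37.394229888916016) 0.051344774258838495 279
```

View pics/g.png

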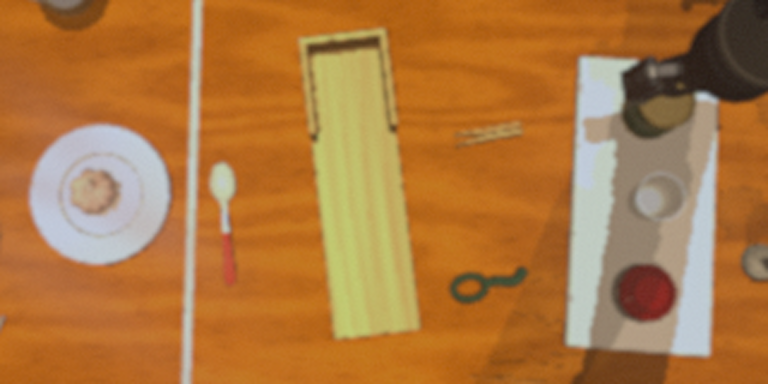

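Garlic sits centred on the plate: it is at (94,191) and the plate at (100,194), and parallax accounts for the difference. The caddy is empty, so the tin goes back first.

Emit:
{"method": "send_rows", "body": {"deltas": [{"dx": 0, "dy": 0, "dz": -15, "rx": 0, "ry": 0, "rz": 0}, {"dx": 0, "dy": 0, "dz": -35, "rx": 0, "ry": 0, "rz": 0}, {"dx": 0, "dy": 0, "dz": -58, "rx": 0, "ry": 0, "rz": 0}, {"dx": 0, "dy": 0, "dz": -76, "rx": 0, "ry": 0, "rz": 0}, {"dx": 0, "dy": 0, "dz": -88, "rx": 0, "ry": 0, "rz": 0}]}}

```text
clock: 28.08
tcp_pos: [0.6202, -0.3067, 0.053]
orientation: [-3.134, -0.198, 0.004]
contact_force: [-0.3, 0.2, 0.7]
grip_width: 0.0849
gripper_force: 0.0
```

Emit:
{"method": "send_rows", "body": {"deltas": [{"dx": 0, "dy": 0, "dz": -8, "rx": 0, "ry": 0, "rz": 0}, {"dx": 0, "dy": 0, "dz": -13, "rx": 0, "ry": 0, "rz": 0}, {"dx": 0, "dy": 0, "dz": -13, "rx": 0, "ry": 0, "rz": 0}, {"dx": 0, "dy": 0, "dz": -13, "rx": 0, "ry": 0, "rz": 0}, {"dx": 0, "dy": 0, "dz": -13, "rx": 0, "ry": 0, "rz": 0}]}}

```text
clock: 28.5
tcp_pos: [0.622, -0.3079, 0.0433]
orientation: [3.135, 0.197, 0.003]
contact_force: [0.3, -0.4, -0.0]
grip_width: 0.0849
gripper_force: 0.0
```

Emit:
{"method": "send_rows", "body": {"deltas": [{"dx": 0, "dy": 0, "dz": 0, "rx": 0, "ry": 0, "rz": 0}, {"dx": 0, "dy": 0, "dz": 0, "rx": 0, "ry": 0, "rz": 0}, {"dx": 0, "dy": 0, "dz": 0, "rx": 0, "ry": 0, "rz": 0}, {"dx": 0, "dy": 0, "dz": 0, "rx": 0, "ry": 0, "rz": 0}, {"dx": 0, "dy": 0, "dz": 0, "rx": 0, "ry": 0, "rz": 0}], "jaw": 40, "newtons": 45}}

```text
clock: 28.92
tcp_pos: [0.6218, -0.3077, 0.0431]
orientation: [3.135, 0.197, 0.002]
contact_force: [-1.4, -0.0, 5.9]
grip_width: 0.0563
gripper_force: 48.2
```

Emit:
{"method": "send_rows", "body": {"deltas": [{"dx": 0, "dy": 0, "dz": 0, "rx": 0, "ry": 0, "rz": 0}, {"dx": 0, "dy": 0, "dz": 0, "rx": 0, "ry": 0, "rz": 0}, {"dx": 0, "dy": 0, "dz": 0, "rx": 0, "ry": 0, "rz": 0}, {"dx": 0, "dy": 0, "dz": 0, "rx": 0, "ry": 0, "rz": 0}, {"dx": 0, "dy": 0, "dz": 0, "rx": 0, "ry": 0, "rz": 0}]}}

```text
clock: 29.33
tcp_pos: [0.6218, -0.3078, 0.0431]
orientation: [3.135, 0.197, 0.002]
contact_force: [-1.3, -1.1, 5.9]
grip_width: 0.0566
gripper_force: 48.2
```

Emit:
{"method": "send_rows", "body": {"deltas": [{"dx": 0, "dy": 0, "dz": 5, "rx": 0, "ry": 0, "rz": 0}, {"dx": 0, "dy": 0, "dz": 15, "rx": 0, "ry": 0, "rz": 0}, {"dx": 0, "dy": 0, "dz": 30, "rx": 0, "ry": 0, "rz": 0}, {"dx": 0, "dy": 0, "dz": 50, "rx": 0, "ry": 0, "rz": 0}, {"dx": 0, "dy": 0, "dz": 75, "rx": 0, "ry": 0, "rz": 0}]}}

```text
clock: 29.75
tcp_pos: [0.6202, -0.3072, 0.1175]
orientation: [-3.134, -0.197, 0.003]
contact_force: [0.1, -0.3, -2.6]
grip_width: 0.0564
gripper_force: 48.2
```

Emit:
{"method": "send_rows", "body": {"deltas": [{"dx": -2, "dy": 12, "dz": 4, "rx": 0, "ry": 0, "rz": 0}, {"dx": -7, "dy": 40, "dz": 5, "rx": 0, "ry": 0, "rz": 0}, {"dx": -14, "dy": 75, "dz": 5, "rx": 0, "ry": 0, "rz": 0}, {"dx": -21, "dy": 112, "dz": 5, "rx": 0, "ry": 0, "rz": 0}, {"dx": -28, "dy": 150, "dz": 5, "rx": 0, "ry": 0, "rz": 0}]}}

```text
clock: 30.17
tcp_pos: [0.5923, -0.1559, 0.1225]
orientation: [3.135, 0.196, 0.001]
contact_force: [-0.7, 0.9, -1.4]
grip_width: 0.0565
gripper_force: 48.4
```

Emit:
{"method": "send_rows", "body": {"deltas": [{"dx": -7, "dy": 38, "dz": 0, "rx": 0, "ry": 0, "rz": 0}, {"dx": -14, "dy": 76, "dz": 0, "rx": 0, "ry": 0, "rz": 0}, {"dx": -21, "dy": 112, "dz": 0, "rx": 0, "ry": 0, "rz": 0}, {"dx": -28, "dy": 142, "dz": 0, "rx": 0, "ry": 0, "rz": 0}, {"dx": -31, "dy": 158, "dz": 0, "rx": 0, "ry": 0, "rz": 0}]}}

```text
clock: 30.58
tcp_pos: [0.5604, 0.0064, 0.1226]
orientation: [-3.133, -0.206, 0.0]
contact_force: [0.1, 0.4, -1.8]
grip_width: 0.0567
gripper_force: 48.4
```

Emit:
{"method": "send_rows", "body": {"deltas": [{"dx": 0, "dy": 0, "dz": 0, "rx": 0, "ry": 0, "rz": 0}, {"dx": 0, "dy": 0, "dz": 0, "rx": 0, "ry": 0, "rz": 0}, {"dx": 0, "dy": 0, "dz": 0, "rx": 0, "ry": 0, "rz": 0}, {"dx": 0, "dy": 0, "dz": 0, "rx": 0, "ry": 0, "rz": 0}, {"dx": 0, "dy": 0, "dz": 0, "rx": 0, "ry": 0, "rz": 0}]}}

```text
clock: 31.0
tcp_pos: [0.5623, -0.0011, 0.1221]
orientation: [3.135, 0.193, 0.0]
contact_force: [-0.9, 1.8, -2.3]
grip_width: 0.0568
gripper_force: 48.4
```

Emit:
{"method": "send_rows", "body": {"deltas": [{"dx": 0, "dy": 0, "dz": -12, "rx": 0, "ry": 0, "rz": 0}, {"dx": 0, "dy": 0, "dz": -30, "rx": 0, "ry": 0, "rz": 0}, {"dx": 0, "dy": 0, "dz": -48, "rx": 0, "ry": 0, "rz": 0}, {"dx": 0, "dy": 0, "dz": -62, "rx": 0, "ry": 0, "rz": 0}, {"dx": 0, "dy": 0, "dz": -72, "rx": 0, "ry": 0, "rz": 0}]}}

```text
clock: 31.42
tcp_pos: [0.5611, -0.0003, 0.0478]
orientation: [3.135, 0.196, -0.004]
contact_force: [-1.1, -0.5, -1.5]
grip_width: 0.0562
gripper_force: 48.4
```

Emit:
{"method": "send_rows", "body": {"deltas": [{"dx": 0, "dy": 0, "dz": -5, "rx": 0, "ry": 0, "rz": 0}, {"dx": 0, "dy": 0, "dz": -9, "rx": 0, "ry": 0, "rz": 0}, {"dx": 0, "dy": 0, "dz": -11, "rx": 0, "ry": 0, "rz": 0}, {"dx": 0, "dy": 0, "dz": -12, "rx": 0, "ry": 0, "rz": 0}, {"dx": 0, "dy": 0, "dz": -12, "rx": 0, "ry": 0, "rz": 0}]}}

```text
clock: 31.83
tcp_pos: [0.5625, 0.0004, 0.0391]
orientation: [3.135, 0.197, 0.001]
contact_force: [-2.9, -0.3, 2.1]
grip_width: 0.0565
gripper_force: 48.6
```

Emit:
{"method": "send_rows", "body": {"deltas": [{"dx": 0, "dy": 0, "dz": -0.7, "rx": 0, "ry": 0, "rz": 0}, {"dx": 0, "dy": 0, "dz": -1.0, "rx": 0, "ry": 0, "rz": 0}, {"dx": 0, "dy": 0, "dz": -1.0, "rx": 0, "ry": 0, "rz": 0}]}}

```text
clock: 32.08
tcp_pos: [0.5625, 0.0003, 0.039]
orientation: [3.135, 0.197, 0.001]
contact_force: [-6.7, -0.8, 12.8]
grip_width: 0.0565
gripper_force: 49.8
```

Emit:
{"method": "send_rows", "body": {"deltas": [{"dx": 0, "dy": 0, "dz": 0.5, "rx": 0, "ry": 0, "rz": 0}, {"dx": 0, "dy": 0, "dz": 1, "rx": 0, "ry": 0, "rz": 0}, {"dx": 0, "dy": 0, "dz": 1, "rx": 0, "ry": 0, "rz": 0}, {"dx": 0, "dy": 0, "dz": 1, "rx": 0, "ry": 0, "rz": 0}, {"dx": 0, "dy": 0, "dz": 1, "rx": 0, "ry": 0, "rz": 0}], "jaw": 85}}

```text
clock: 32.5
tcp_pos: [0.5624, 0.0004, 0.0381]
orientation: [-3.135, -0.197, -0.001]
contact_force: [-0.3, 0.0, -0.3]
grip_width: 0.0852
gripper_force: 0.0
```

Emit:
{"method": "send_rows", "body": {"deltas": [{"dx": 0, "dy": 0, "dz": 5, "rx": 0, "ry": 0, "rz": 0}, {"dx": 0, "dy": 0, "dz": 20, "rx": 0, "ry": 0, "rz": 0}, {"dx": 0, "dy": 0, "dz": 45, "rx": 0, "ry": 0, "rz": 0}, {"dx": 0, "dy": 0, "dz": 75, "rx": 0, "ry": 0, "rz": 0}, {"dx": 0, "dy": 0, "dz": 99, "rx": 0, "ry": 0, "rz": 0}]}}

```text
clock: 32.92
tcp_pos: [0.5623, 0.0006, 0.1389]
orientation: [-3.135, -0.197, -0.001]
contact_force: [0.3, 0.4, -0.0]
grip_width: 0.085
gripper_force: 0.0
```

Emit:
{"method": "send_rows", "body": {"deltas": [{"dx": -3, "dy": -20, "dz": 0, "rx": 0, "ry": 0, "rz": 0}, {"dx": -7, "dy": -55, "dz": 0, "rx": 0, "ry": 0, "rz": 0}, {"dx": -11, "dy": -92, "dz": 0, "rx": 0, "ry": 0, "rz": 0}, {"dx": -15, "dy": -130, "dz": 0, "rx": 0, "ry": 0, "rz": 0}, {"dx": -20, "dy": -168, "dz": 0, "rx": 0, "ry": 0, "rz": 0}]}}

```text
clock: 33.33
tcp_pos: [0.5421, -0.169, 0.1376]
orientation: [3.135, 0.198, 0.001]
contact_force: [1.7, -0.1, -0.0]
grip_width: 0.0852
gripper_force: 0.0
```

Emit:
{"method": "send_rows", "body": {"deltas": [{"dx": -5, "dy": -38, "dz": 0, "rx": 0, "ry": 0, "rz": 0}, {"dx": -10, "dy": -76, "dz": 0, "rx": 0, "ry": 0, "rz": 0}, {"dx": -14, "dy": -108, "dz": 0, "rx": 0, "ry": 0, "rz": 0}, {"dx": -16, "dy": -128, "dz": 0, "rx": 0, "ry": 0, "rz": 0}, {"dx": -16, "dy": -134, "dz": 0, "rx": 0, "ry": 0, "rz": 0}]}}

```text
clock: 33.75
tcp_pos: [0.5244, -0.3069, 0.1372]
orientation: [3.134, 0.187, -0.001]
contact_force: [-0.0, -1.0, -1.0]
grip_width: 0.085
gripper_force: 0.0
```

Emit:
{"method": "send_rows", "body": {"deltas": [{"dx": 0, "dy": 0, "dz": 0, "rx": 0, "ry": 0, "rz": 0}, {"dx": 0, "dy": 0, "dz": 0, "rx": 0, "ry": 0, "rz": 0}, {"dx": 0, "dy": 0, "dz": 0, "rx": 0, "ry": 0, "rz": 0}, {"dx": 0, "dy": 0, "dz": 0, "rx": 0, "ry": 0, "rz": 0}]}}

```text
clock: 34.08
tcp_pos: [0.5269, -0.2993, 0.1372]
orientation: [-3.134, -0.202, -0.0]
contact_force: [-0.8, 0.6, -1.0]
grip_width: 0.0848
gripper_force: 0.0
```

Run:
```python
from h import *
o=r.get_obs();print(o["clock"],o["tcp_pos"],o["orientation"],o["contact_force"])
f,P,ok=cloud("top");cv2.imwrite("pics/h.png",cv2.resize(f["frame"][120:280,180:500],None,fx=2.4,fy=2.4,interpolation=cv2.INTER_CUBIC))
m=ok&(P[...,2]>.068)&(P[...,2]<.1)&(abs(P[...,0]-.56)<.05)&(abs(P[...,1])<.05)
print("tin",cv2.minAreaRect(P[m][:,:2].astype(np.float32)),np.percentile(P[m][:,2],[5,50,95]),m.sum())
```

```text
34.0833 [ 0.52691461 -0.29925461  0.13719873] [-3.13419262e+00 -2.02073757e-01 -4.41688725e-04] [-0.76068051  0.63581892 -0.99113179]
tin ((0.5617234110832214, 0.00040308013558387756), (0.05478088557720184, 0.055136073380708694), 1.5012149810791016) [0.07379716 0.07732883 0.08098506] 444
```

View pics/h.png

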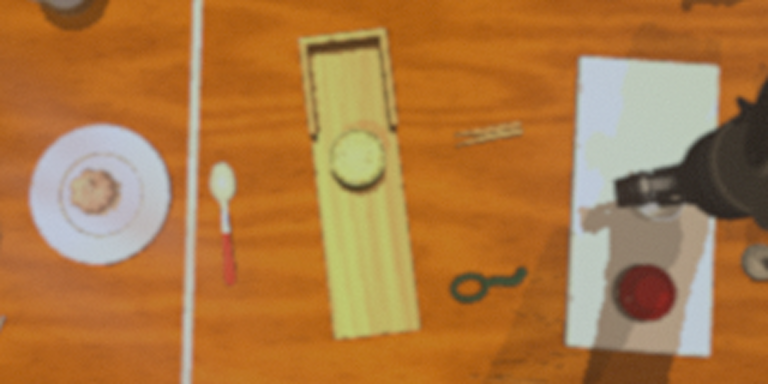

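The tin is back at (357,160), matching its starting measurement to under 0.2 mm. Next is the glass.

Emit:
{"method": "send_rows", "body": {"deltas": [{"dx": 0, "dy": 0, "dz": -15, "rx": 0, "ry": 0, "rz": 0}, {"dx": 0, "dy": 0, "dz": -35, "rx": 0, "ry": 0, "rz": 0}, {"dx": 0, "dy": 0, "dz": -58, "rx": 0, "ry": 0, "rz": 0}, {"dx": 0, "dy": 0, "dz": -76, "rx": 0, "ry": 0, "rz": 0}, {"dx": 0, "dy": 0, "dz": -89, "rx": 0, "ry": 0, "rz": 0}]}}

```text
clock: 34.55
tcp_pos: [0.5258, -0.3001, 0.0465]
orientation: [-3.134, -0.2, 0.002]
contact_force: [-0.6, 0.5, 0.6]
grip_width: 0.0851
gripper_force: 0.0
```

Emit:
{"method": "send_rows", "body": {"deltas": [{"dx": 0, "dy": 0, "dz": -8, "rx": 0, "ry": 0, "rz": 0}, {"dx": 0, "dy": 0, "dz": -14, "rx": 0, "ry": 0, "rz": 0}, {"dx": 0, "dy": 0, "dz": -14, "rx": 0, "ry": 0, "rz": 0}, {"dx": 0, "dy": 0, "dz": -14, "rx": 0, "ry": 0, "rz": 0}, {"dx": 0, "dy": 0, "dz": -14, "rx": 0, "ry": 0, "rz": 0}]}}

```text
clock: 34.97
tcp_pos: [0.5269, -0.3019, 0.0351]
orientation: [3.135, 0.197, 0.002]
contact_force: [0.4, -0.6, -0.2]
grip_width: 0.0849
gripper_force: 0.0
```

Emit:
{"method": "send_rows", "body": {"deltas": [{"dx": 0, "dy": 0, "dz": 0, "rx": 0, "ry": 0, "rz": 0}, {"dx": 0, "dy": 0, "dz": 0, "rx": 0, "ry": 0, "rz": 0}, {"dx": 0, "dy": 0, "dz": 0, "rx": 0, "ry": 0, "rz": 0}, {"dx": 0, "dy": 0, "dz": 0, "rx": 0, "ry": 0, "rz": 0}, {"dx": 0, "dy": 0, "dz": 0, "rx": 0, "ry": 0, "rz": 0}], "jaw": 25, "newtons": 25}}

```text
clock: 35.38
tcp_pos: [0.5266, -0.3018, 0.0347]
orientation: [3.135, 0.197, 0.001]
contact_force: [-1.0, 1.1, 4.5]
grip_width: 0.0447
gripper_force: 24.5
```

Emit:
{"method": "send_rows", "body": {"deltas": [{"dx": 0, "dy": 0, "dz": 0, "rx": 0, "ry": 0, "rz": 0}, {"dx": 0, "dy": 0, "dz": 0, "rx": 0, "ry": 0, "rz": 0}, {"dx": 0, "dy": 0, "dz": 0, "rx": 0, "ry": 0, "rz": 0}, {"dx": 0, "dy": 0, "dz": 0, "rx": 0, "ry": 0, "rz": 0}, {"dx": 0, "dy": 0, "dz": 0, "rx": 0, "ry": 0, "rz": 0}]}}

```text
clock: 35.8
tcp_pos: [0.5267, -0.3018, 0.0347]
orientation: [3.135, 0.197, 0.001]
contact_force: [0.1, 0.5, 5.2]
grip_width: 0.0445
gripper_force: 24.4
```

Emit:
{"method": "send_rows", "body": {"deltas": [{"dx": 0, "dy": 0, "dz": 5, "rx": 0, "ry": 0, "rz": 0}, {"dx": 0, "dy": 0, "dz": 15, "rx": 0, "ry": 0, "rz": 0}, {"dx": 0, "dy": 0, "dz": 30, "rx": 0, "ry": 0, "rz": 0}, {"dx": 0, "dy": 0, "dz": 50, "rx": 0, "ry": 0, "rz": 0}, {"dx": 0, "dy": 0, "dz": 75, "rx": 0, "ry": 0, "rz": 0}]}}

```text
clock: 36.22
tcp_pos: [0.525, -0.301, 0.1091]
orientation: [-3.134, -0.197, 0.004]
contact_force: [1.0, -0.5, -0.0]
grip_width: 0.0446
gripper_force: 25.4
```

Emit:
{"method": "send_rows", "body": {"deltas": [{"dx": -2, "dy": 12, "dz": 4, "rx": 0, "ry": 0, "rz": 0}, {"dx": -7, "dy": 40, "dz": 5, "rx": 0, "ry": 0, "rz": 0}, {"dx": -12, "dy": 75, "dz": 5, "rx": 0, "ry": 0, "rz": 0}, {"dx": -17, "dy": 110, "dz": 5, "rx": 0, "ry": 0, "rz": 0}, {"dx": -22, "dy": 145, "dz": 5, "rx": 0, "ry": 0, "rz": 0}]}}

```text
clock: 36.63
tcp_pos: [0.5032, -0.1548, 0.1142]
orientation: [-3.135, -0.196, 0.0]
contact_force: [1.7, 0.1, -1.4]
grip_width: 0.0445
gripper_force: 25.4
```

Emit:
{"method": "send_rows", "body": {"deltas": [{"dx": -4, "dy": 36, "dz": 0, "rx": 0, "ry": 0, "rz": 0}, {"dx": -7, "dy": 73, "dz": 0, "rx": 0, "ry": 0, "rz": 0}, {"dx": -9, "dy": 108, "dz": 0, "rx": 0, "ry": 0, "rz": 0}, {"dx": -11, "dy": 135, "dz": 0, "rx": 0, "ry": 0, "rz": 0}, {"dx": -11, "dy": 149, "dz": 0, "rx": 0, "ry": 0, "rz": 0}]}}

```text
clock: 37.05
tcp_pos: [0.4919, -0.0029, 0.1143]
orientation: [-3.133, -0.205, 0.001]
contact_force: [1.0, -0.1, -0.4]
grip_width: 0.0444
gripper_force: 25.4
```

Emit:
{"method": "send_rows", "body": {"deltas": [{"dx": 0, "dy": 0, "dz": 0, "rx": 0, "ry": 0, "rz": 0}, {"dx": 0, "dy": 0, "dz": 0, "rx": 0, "ry": 0, "rz": 0}, {"dx": 0, "dy": 0, "dz": 0, "rx": 0, "ry": 0, "rz": 0}, {"dx": 0, "dy": 0, "dz": 0, "rx": 0, "ry": 0, "rz": 0}, {"dx": 0, "dy": 0, "dz": 0, "rx": 0, "ry": 0, "rz": 0}]}}

```text
clock: 37.47
tcp_pos: [0.4931, -0.0089, 0.114]
orientation: [3.135, 0.193, -0.0]
contact_force: [-0.4, -0.4, -0.4]
grip_width: 0.0444
gripper_force: 25.4
```

Emit:
{"method": "send_rows", "body": {"deltas": [{"dx": 0, "dy": 0, "dz": -12, "rx": 0, "ry": 0, "rz": 0}, {"dx": 0, "dy": 0, "dz": -30, "rx": 0, "ry": 0, "rz": 0}, {"dx": 0, "dy": 0, "dz": -48, "rx": 0, "ry": 0, "rz": 0}, {"dx": 0, "dy": 0, "dz": -62, "rx": 0, "ry": 0, "rz": 0}, {"dx": 0, "dy": 0, "dz": -72, "rx": 0, "ry": 0, "rz": 0}]}}

```text
clock: 37.88
tcp_pos: [0.4926, -0.0086, 0.0408]
orientation: [3.135, 0.195, -0.002]
contact_force: [-0.7, -0.8, -1.4]
grip_width: 0.0446
gripper_force: 25.4
```

Emit:
{"method": "send_rows", "body": {"deltas": [{"dx": 0, "dy": 0, "dz": -5, "rx": 0, "ry": 0, "rz": 0}, {"dx": 0, "dy": 0, "dz": -9, "rx": 0, "ry": 0, "rz": 0}, {"dx": 0, "dy": 0, "dz": -11, "rx": 0, "ry": 0, "rz": 0}, {"dx": 0, "dy": 0, "dz": -12, "rx": 0, "ry": 0, "rz": 0}, {"dx": 0, "dy": 0, "dz": -12, "rx": 0, "ry": 0, "rz": 0}]}}

```text
clock: 38.3
tcp_pos: [0.4939, -0.0077, 0.0308]
orientation: [3.135, 0.197, 0.002]
contact_force: [0.4, -0.8, 1.3]
grip_width: 0.0443
gripper_force: 25.4
```

Emit:
{"method": "send_rows", "body": {"deltas": [{"dx": 0, "dy": 0, "dz": -0.4, "rx": 0, "ry": 0, "rz": 0}, {"dx": 0, "dy": 0, "dz": -0.5, "rx": 0, "ry": 0, "rz": 0}, {"dx": 0, "dy": 0, "dz": -0.5, "rx": 0, "ry": 0, "rz": 0}]}}

```text
clock: 38.55
tcp_pos: [0.4941, -0.0077, 0.0306]
orientation: [3.135, 0.197, 0.003]
contact_force: [-0.6, -0.6, 5.2]
grip_width: 0.0448
gripper_force: 25.1
```

Emit:
{"method": "send_rows", "body": {"deltas": [{"dx": 0, "dy": 0, "dz": 0, "rx": 0, "ry": 0, "rz": 0}, {"dx": 0, "dy": 0, "dz": 0, "rx": 0, "ry": 0, "rz": 0}, {"dx": 0, "dy": 0, "dz": 0, "rx": 0, "ry": 0, "rz": 0}, {"dx": 0, "dy": 0, "dz": 0, "rx": 0, "ry": 0, "rz": 0}, {"dx": 0, "dy": 0, "dz": 0, "rx": 0, "ry": 0, "rz": 0}], "jaw": 85}}

```text
clock: 38.97
tcp_pos: [0.4931, -0.0075, 0.0296]
orientation: [-3.135, -0.197, 0.0]
contact_force: [-0.0, 0.1, 0.4]
grip_width: 0.0847
gripper_force: 0.0
```

Emit:
{"method": "send_rows", "body": {"deltas": [{"dx": 0, "dy": 0, "dz": 5, "rx": 0, "ry": 0, "rz": 0}, {"dx": 0, "dy": 0, "dz": 20, "rx": 0, "ry": 0, "rz": 0}, {"dx": 0, "dy": 0, "dz": 45, "rx": 0, "ry": 0, "rz": 0}, {"dx": 0, "dy": 0, "dz": 75, "rx": 0, "ry": 0, "rz": 0}, {"dx": 0, "dy": 0, "dz": 100, "rx": 0, "ry": 0, "rz": 0}]}}

```text
clock: 39.38
tcp_pos: [0.4931, -0.0074, 0.1313]
orientation: [-3.135, -0.197, 0.0]
contact_force: [1.2, 0.2, 0.4]
grip_width: 0.0852
gripper_force: 0.0
```

Emit:
{"method": "send_rows", "body": {"deltas": [{"dx": -3, "dy": -20, "dz": 0, "rx": 0, "ry": 0, "rz": 0}, {"dx": -10, "dy": -55, "dz": 0, "rx": 0, "ry": 0, "rz": 0}, {"dx": -18, "dy": -90, "dz": 0, "rx": 0, "ry": 0, "rz": 0}, {"dx": -26, "dy": -126, "dz": 0, "rx": 0, "ry": 0, "rz": 0}, {"dx": -34, "dy": -162, "dz": 0, "rx": 0, "ry": 0, "rz": 0}]}}

```text
clock: 39.8
tcp_pos: [0.4586, -0.171, 0.1301]
orientation: [3.135, 0.198, 0.001]
contact_force: [-0.0, -0.5, 0.4]
grip_width: 0.0849
gripper_force: 0.0
```

Emit:
{"method": "send_rows", "body": {"deltas": [{"dx": -8, "dy": -36, "dz": 0, "rx": 0, "ry": 0, "rz": 0}, {"dx": -16, "dy": -72, "dz": 0, "rx": 0, "ry": 0, "rz": 0}, {"dx": -23, "dy": -103, "dz": 0, "rx": 0, "ry": 0, "rz": 0}, {"dx": -28, "dy": -120, "dz": 0, "rx": 0, "ry": 0, "rz": 0}, {"dx": -28, "dy": -126, "dz": 0, "rx": 0, "ry": 0, "rz": 0}]}}

```text
clock: 40.22
tcp_pos: [0.4292, -0.2994, 0.1298]
orientation: [3.135, 0.188, -0.001]
contact_force: [0.5, -0.3, 0.4]
grip_width: 0.0851
gripper_force: 0.0
```

Emit:
{"method": "send_rows", "body": {"deltas": [{"dx": 0, "dy": 0, "dz": 0, "rx": 0, "ry": 0, "rz": 0}, {"dx": 0, "dy": 0, "dz": 0, "rx": 0, "ry": 0, "rz": 0}, {"dx": 0, "dy": 0, "dz": 0, "rx": 0, "ry": 0, "rz": 0}, {"dx": 0, "dy": 0, "dz": 0, "rx": 0, "ry": 0, "rz": 0}]}}

```text
clock: 40.55
tcp_pos: [0.4319, -0.2937, 0.1297]
orientation: [-3.134, -0.202, -0.0]
contact_force: [0.1, -0.5, 0.5]
grip_width: 0.0846
gripper_force: 0.0
```

Run:
```python
from h import *
o=r.get_obs();print(o["clock"],o["tcp_pos"],o["orientation"],o["contact_force"])
f,P,ok=cloud("top");cv2.imwrite("pics/i.png",cv2.resize(f["frame"][120:280,180:500],None,fx=2.4,fy=2.4,interpolation=cv2.INTER_CUBIC))
d=np.load("top0.npz")
for A,k in((P,ok),(d["P"],d["ok"])):
    m=k&(A[...,2]>.055)&(A[...,2]<.085)&(abs(A[...,0]-.492)<.033)&(abs(A[...,1]+.008)<.045);q=A[m]
    print("glass rim",cv2.minEnclosingCircle(q[:,:2].astype(np.float32)),m.sum())
```

```text
40.55 [ 0.43193597 -0.29371755  0.12967256] [-3.13448726e+00 -2.01748854e-01 -3.97072796e-04] [ 0.1212587  -0.45542879  0.47508199]
glass rim ((0.4933795928955078, -0.009245974943041801), 0.024493910372257233) 105
glass rim ((0.4928738474845886, -0.009137500077486038), 0.024341942742466927) 107
```

View pics/i.png

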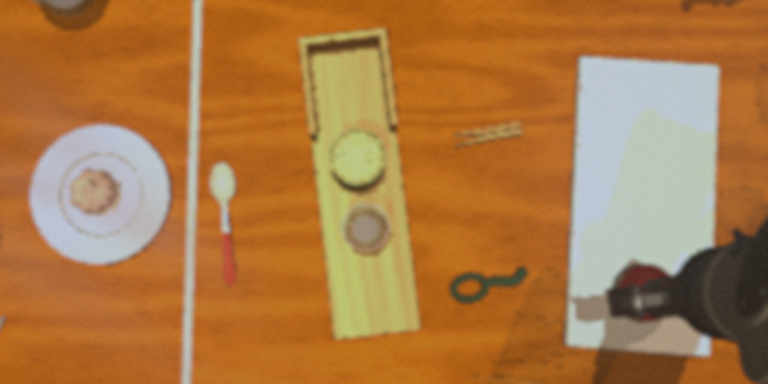

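The glass at (366,230) is back within 1 mm. Last is the timer.

Emit:
{"method": "send_rows", "body": {"deltas": [{"dx": 0, "dy": 0, "dz": -15, "rx": 0, "ry": 0, "rz": 0}, {"dx": 0, "dy": 0, "dz": -35, "rx": 0, "ry": 0, "rz": 0}, {"dx": 0, "dy": 0, "dz": -58, "rx": 0, "ry": 0, "rz": 0}, {"dx": 0, "dy": 0, "dz": -76, "rx": 0, "ry": 0, "rz": 0}, {"dx": 0, "dy": 0, "dz": -88, "rx": 0, "ry": 0, "rz": 0}]}}

```text
clock: 41.02
tcp_pos: [0.4308, -0.2942, 0.04]
orientation: [-3.134, -0.2, 0.002]
contact_force: [-0.5, -0.2, 0.3]
grip_width: 0.085
gripper_force: 0.0
```

Emit:
{"method": "send_rows", "body": {"deltas": [{"dx": 0, "dy": 0, "dz": -8, "rx": 0, "ry": 0, "rz": 0}, {"dx": 0, "dy": 0, "dz": -14, "rx": 0, "ry": 0, "rz": 0}, {"dx": 0, "dy": 0, "dz": -14, "rx": 0, "ry": 0, "rz": 0}, {"dx": 0, "dy": 0, "dz": -14, "rx": 0, "ry": 0, "rz": 0}, {"dx": 0, "dy": 0, "dz": -14, "rx": 0, "ry": 0, "rz": 0}]}}

```text
clock: 41.43
tcp_pos: [0.4318, -0.2959, 0.0284]
orientation: [3.135, 0.197, 0.002]
contact_force: [0.3, 0.6, -0.4]
grip_width: 0.0851
gripper_force: 0.0
```

Emit:
{"method": "send_rows", "body": {"deltas": [{"dx": 0, "dy": 0, "dz": 0, "rx": 0, "ry": 0, "rz": 0}, {"dx": 0, "dy": 0, "dz": 0, "rx": 0, "ry": 0, "rz": 0}, {"dx": 0, "dy": 0, "dz": 0, "rx": 0, "ry": 0, "rz": 0}, {"dx": 0, "dy": 0, "dz": 0, "rx": 0, "ry": 0, "rz": 0}, {"dx": 0, "dy": 0, "dz": 0, "rx": 0, "ry": 0, "rz": 0}], "jaw": 40, "newtons": 35}}

```text
clock: 41.85
tcp_pos: [0.4315, -0.2958, 0.0286]
orientation: [3.135, 0.197, 0.001]
contact_force: [-1.7, 0.1, 7.2]
grip_width: 0.0594
gripper_force: 36.3
```

Emit:
{"method": "send_rows", "body": {"deltas": [{"dx": 0, "dy": 0, "dz": 0, "rx": 0, "ry": 0, "rz": 0}, {"dx": 0, "dy": 0, "dz": 0, "rx": 0, "ry": 0, "rz": 0}, {"dx": 0, "dy": 0, "dz": 0, "rx": 0, "ry": 0, "rz": 0}, {"dx": 0, "dy": 0, "dz": 0, "rx": 0, "ry": 0, "rz": 0}, {"dx": 0, "dy": 0, "dz": 0, "rx": 0, "ry": 0, "rz": 0}]}}

```text
clock: 42.27
tcp_pos: [0.4315, -0.2958, 0.0286]
orientation: [3.135, 0.197, 0.001]
contact_force: [-0.7, 1.0, 6.5]
grip_width: 0.0594
gripper_force: 36.3
```

Emit:
{"method": "send_rows", "body": {"deltas": [{"dx": 0, "dy": 0, "dz": 5, "rx": 0, "ry": 0, "rz": 0}, {"dx": 0, "dy": 0, "dz": 15, "rx": 0, "ry": 0, "rz": 0}, {"dx": 0, "dy": 0, "dz": 30, "rx": 0, "ry": 0, "rz": 0}, {"dx": 0, "dy": 0, "dz": 50, "rx": 0, "ry": 0, "rz": 0}, {"dx": 0, "dy": 0, "dz": 75, "rx": 0, "ry": 0, "rz": 0}]}}

```text
clock: 42.68
tcp_pos: [0.4303, -0.2951, 0.1031]
orientation: [-3.134, -0.197, 0.003]
contact_force: [1.3, -0.6, -0.9]
grip_width: 0.0594
gripper_force: 38.1
```

Emit:
{"method": "send_rows", "body": {"deltas": [{"dx": 2, "dy": 12, "dz": 4, "rx": 0, "ry": 0, "rz": 0}, {"dx": 6, "dy": 40, "dz": 5, "rx": 0, "ry": 0, "rz": 0}, {"dx": 10, "dy": 75, "dz": 5, "rx": 0, "ry": 0, "rz": 0}, {"dx": 10, "dy": 110, "dz": 5, "rx": 0, "ry": 0, "rz": 0}, {"dx": 8, "dy": 145, "dz": 5, "rx": 0, "ry": 0, "rz": 0}]}}

```text
clock: 43.1
tcp_pos: [0.4394, -0.1487, 0.108]
orientation: [3.135, 0.197, 0.002]
contact_force: [0.1, 0.6, -1.1]
grip_width: 0.0596
gripper_force: 38.2
```

Emit:
{"method": "send_rows", "body": {"deltas": [{"dx": -4, "dy": 35, "dz": 0, "rx": 0, "ry": 0, "rz": 0}, {"dx": -8, "dy": 70, "dz": 0, "rx": 0, "ry": 0, "rz": 0}, {"dx": -12, "dy": 100, "dz": 0, "rx": 0, "ry": 0, "rz": 0}, {"dx": -15, "dy": 122, "dz": 0, "rx": 0, "ry": 0, "rz": 0}, {"dx": -16, "dy": 133, "dz": 0, "rx": 0, "ry": 0, "rz": 0}]}}

```text
clock: 43.52
tcp_pos: [0.4222, -0.0139, 0.1079]
orientation: [-3.134, -0.204, -0.0]
contact_force: [0.1, -0.2, -1.0]
grip_width: 0.0595
gripper_force: 38.2
```

Emit:
{"method": "send_rows", "body": {"deltas": [{"dx": 0, "dy": 0, "dz": 0, "rx": 0, "ry": 0, "rz": 0}, {"dx": 0, "dy": 0, "dz": 0, "rx": 0, "ry": 0, "rz": 0}, {"dx": 0, "dy": 0, "dz": 0, "rx": 0, "ry": 0, "rz": 0}, {"dx": 0, "dy": 0, "dz": 0, "rx": 0, "ry": 0, "rz": 0}, {"dx": 0, "dy": 0, "dz": 0, "rx": 0, "ry": 0, "rz": 0}]}}

```text
clock: 43.93
tcp_pos: [0.4232, -0.0187, 0.1076]
orientation: [3.135, 0.194, -0.0]
contact_force: [-0.1, 0.4, -1.7]
grip_width: 0.0592
gripper_force: 38.2
```

Emit:
{"method": "send_rows", "body": {"deltas": [{"dx": 0, "dy": 0, "dz": -12, "rx": 0, "ry": 0, "rz": 0}, {"dx": 0, "dy": 0, "dz": -30, "rx": 0, "ry": 0, "rz": 0}, {"dx": 0, "dy": 0, "dz": -48, "rx": 0, "ry": 0, "rz": 0}, {"dx": 0, "dy": 0, "dz": -62, "rx": 0, "ry": 0, "rz": 0}, {"dx": 0, "dy": 0, "dz": -72, "rx": 0, "ry": 0, "rz": 0}]}}

```text
clock: 44.35
tcp_pos: [0.4227, -0.0183, 0.0344]
orientation: [3.135, 0.195, -0.002]
contact_force: [-0.4, -0.3, -0.4]
grip_width: 0.0593
gripper_force: 38.2
```

Emit:
{"method": "send_rows", "body": {"deltas": [{"dx": 0, "dy": 0, "dz": -5, "rx": 0, "ry": 0, "rz": 0}, {"dx": 0, "dy": 0, "dz": -9, "rx": 0, "ry": 0, "rz": 0}, {"dx": 0, "dy": 0, "dz": -11, "rx": 0, "ry": 0, "rz": 0}, {"dx": 0, "dy": 0, "dz": -12, "rx": 0, "ry": 0, "rz": 0}, {"dx": 0, "dy": 0, "dz": -12, "rx": 0, "ry": 0, "rz": 0}]}}

```text
clock: 44.77
tcp_pos: [0.4234, -0.0178, 0.0246]
orientation: [3.135, 0.197, 0.001]
contact_force: [-2.6, -0.3, 7.8]
grip_width: 0.0592
gripper_force: 39.1
```

Emit:
{"method": "send_rows", "body": {"deltas": [{"dx": 0, "dy": 0, "dz": -0.5, "rx": 0, "ry": 0, "rz": 0}, {"dx": 0, "dy": 0, "dz": -0.7, "rx": 0, "ry": 0, "rz": 0}, {"dx": 0, "dy": 0, "dz": -0.7, "rx": 0, "ry": 0, "rz": 0}]}}

```text
clock: 45.02
tcp_pos: [0.4234, -0.0178, 0.0245]
orientation: [3.134, 0.196, 0.001]
contact_force: [-5.6, 0.7, 19.4]
grip_width: 0.0595
gripper_force: 40.1
```

Emit:
{"method": "send_rows", "body": {"deltas": [{"dx": 0, "dy": 0, "dz": 0.7, "rx": 0, "ry": 0, "rz": 0}, {"dx": 0, "dy": 0, "dz": 1, "rx": 0, "ry": 0, "rz": 0}, {"dx": 0, "dy": 0, "dz": 1, "rx": 0, "ry": 0, "rz": 0}]}}

```text
clock: 45.27
tcp_pos: [0.4239, -0.0176, 0.0246]
orientation: [3.135, 0.197, 0.003]
contact_force: [-1.1, -0.9, 7.8]
grip_width: 0.0592
gripper_force: 38.8
```

Emit:
{"method": "send_rows", "body": {"deltas": [{"dx": 0, "dy": 0, "dz": 0, "rx": 0, "ry": 0, "rz": 0}, {"dx": 0, "dy": 0, "dz": 0, "rx": 0, "ry": 0, "rz": 0}, {"dx": 0, "dy": 0, "dz": 0, "rx": 0, "ry": 0, "rz": 0}, {"dx": 0, "dy": 0, "dz": 0, "rx": 0, "ry": 0, "rz": 0}, {"dx": 0, "dy": 0, "dz": 0, "rx": 0, "ry": 0, "rz": 0}], "jaw": 85}}

```text
clock: 45.68
tcp_pos: [0.4231, -0.0176, 0.0238]
orientation: [-3.135, -0.197, 0.0]
contact_force: [-0.8, 0.1, -0.2]
grip_width: 0.0849
gripper_force: 0.0
```

Emit:
{"method": "send_rows", "body": {"deltas": [{"dx": 0, "dy": 0, "dz": 5, "rx": 0, "ry": 0, "rz": 0}, {"dx": 0, "dy": 0, "dz": 20, "rx": 0, "ry": 0, "rz": 0}, {"dx": 0, "dy": 0, "dz": 45, "rx": 0, "ry": 0, "rz": 0}, {"dx": 0, "dy": 0, "dz": 75, "rx": 0, "ry": 0, "rz": 0}, {"dx": 0, "dy": 0, "dz": 110, "rx": 0, "ry": 0, "rz": 0}]}}

```text
clock: 46.1
tcp_pos: [0.4219, -0.0174, 0.1345]
orientation: [-3.135, -0.198, 0.005]
contact_force: [0.8, -0.6, -0.1]
grip_width: 0.0851
gripper_force: 0.0
```

Emit:
{"method": "send_rows", "body": {"deltas": [{"dx": 4, "dy": -20, "dz": 0, "rx": 0, "ry": 0, "rz": 0}, {"dx": 10, "dy": -55, "dz": 0, "rx": 0, "ry": 0, "rz": 0}, {"dx": 14, "dy": -90, "dz": 0, "rx": 0, "ry": 0, "rz": 0}, {"dx": 14, "dy": -125, "dz": 0, "rx": 0, "ry": 0, "rz": 0}, {"dx": 14, "dy": -160, "dz": 0, "rx": 0, "ry": 0, "rz": 0}]}}

```text
clock: 46.52
tcp_pos: [0.4371, -0.1791, 0.1345]
orientation: [3.135, 0.198, 0.001]
contact_force: [0.7, 1.3, -0.3]
grip_width: 0.0848
gripper_force: 0.0
```

Emit:
{"method": "send_rows", "body": {"deltas": [{"dx": 0, "dy": -35, "dz": 0, "rx": 0, "ry": 0, "rz": 0}, {"dx": 0, "dy": -65, "dz": 0, "rx": 0, "ry": 0, "rz": 0}, {"dx": 0, "dy": -85, "dz": 0, "rx": 0, "ry": 0, "rz": 0}, {"dx": 0, "dy": -95, "dz": 0, "rx": 0, "ry": 0, "rz": 0}, {"dx": 0, "dy": -95, "dz": 0, "rx": 0, "ry": 0, "rz": 0}]}}

```text
clock: 46.93
tcp_pos: [0.4367, -0.2747, 0.134]
orientation: [3.135, 0.191, 0.0]
contact_force: [0.4, 0.5, -0.1]
grip_width: 0.085
gripper_force: 0.0
```

Run:
```python
from h import *
o=r.get_obs();print(o["clock"],o["tcp_pos"],o["contact_force"])
f,P,ok=cloud("top");cv2.imwrite("pics/j.png",cv2.resize(f["frame"][120:280,180:500],None,fx=2.4,fy=2.4,interpolation=cv2.INTER_CUBIC))
d=np.load("top0.npz")
for A,k in((P,ok),(d["P"],d["ok"])):
  for n,x,y,z0,z1 in(("timer",.4235,-.017,.03,.065),("glass",.493,-.009,.055,.085),("tin",.5617,0,.068,.09)):
    m=k&(A[...,2]>z0)&(A[...,2]<z1)&(abs(A[...,0]-x)<.033)&(abs(A[...,1]-y)<.045);q=A[m]
    print(n,cv2.minEnclosingCircle(q[:,:2].astype(np.float32)),np.percentile(q[:,2],97))
```

```text
46.9333 [ 0.43669222 -0.27470381  0.13398666] [ 0.4098981   0.54101859 -0.13113868]
timer ((0.423850417137146, -0.017887219786643982), 0.029260290786623955) 0.056248276826564955
glass ((0.49332666397094727, -0.008885380811989307), 0.024353599175810814) 0.07219030464534128
tin ((0.5625348687171936, -0.0001576801878400147), 0.028685152530670166) 0.08133570820181116
timer ((0.4233776330947876, -0.01818222552537918), 0.0292265173047781) 0.05585127654553666
glass ((0.4928738474845886, -0.009137500077486038), 0.024341942742466927) 0.07332213396438236
tin ((0.561773419380188, -0.00019491447892505676), 0.028436478227376938) 0.08143565437838442
```

View pics/j.png

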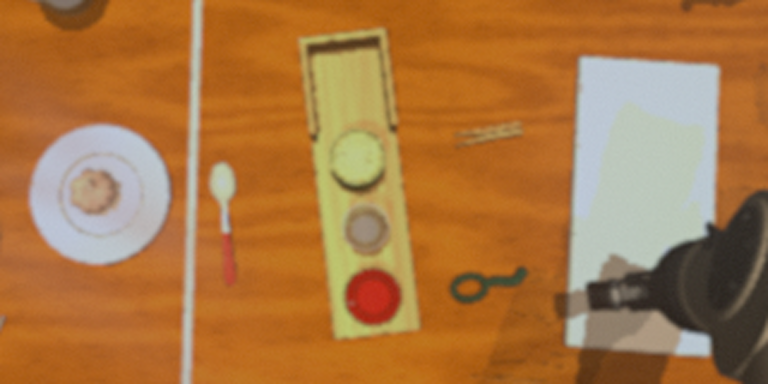

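Tin (357,160), glass (366,230) and timer (373,297) all stand within 1 mm of where they started. The garlic is centred on the plate, and the gripper is clear.

```bash
python3 -c "
from bench import r
print(r.hand_in())"
```

```text
the job is handed in; nothing more can be done
None
```

The job is handed in at about 47 s: the garlic is in the middle of the plate, and the timer, glass and tin are back upright in the caddy, each measured within 1 mm of where it started.

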